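# Load the microscope's sample carrier and wind it in

## Task

Set the sample carrier flat on the slide over the threaded stud, put the wing nut on the stud, turn it backward until it drops onto the thread start and then forward until it is fully down on the carrier's hub. Then stand every lidded sample pot in a carrier well of its own, and crank the handwheel until the slide's pointer is in line with the index blade at the microscope. Do not bump the microscope.

Things in the scene. Friction and masses are not known exactly. Their poses are not given: they have to be found in the camera images.
- carrier: loose square aluminium plate 160 x 160 x 14 mm, 0.55 kg, lying flat, with a round hub collar in its middle (58 mm across, from 14 to 32 mm above the underside) and a 40 mm hole right through. Origin: centre of the underside, z up. Four wells near the corners. Lift it by the hub. It may sit on the slide any way round.
- well0 (a point): centre of the floor of one carrier well (53 mm wide, 10 mm deep; floor 4 mm above the carrier's underside), 68 mm from the hub axis
- well1 (a point): centre of the floor of one carrier well (53 mm wide, 10 mm deep; floor 4 mm above the carrier's underside), 68 mm from the hub axis
- well2 (a point): centre of the floor of one carrier well (53 mm wide, 10 mm deep; floor 4 mm above the carrier's underside), 68 mm from the hub axis
- well3 (a point): centre of the floor of one carrier well (53 mm wide, 10 mm deep; floor 4 mm above the carrier's underside), 68 mm from the hub axis
- nut: loose dark steel wing nut, 0.25 kg: barrel 54 mm across and 45 mm high, closed on top, with a wing bar over the cap (along the nut's x axis; 12 mm thick along y, 50 to 76 mm long, from 45 to 67 mm above the underside). Origin: centre of the underside, z up. Bore 38 mm wide (43 at the mouth); three short pins in it run in the stud's thread and a 14 mm guide pin down its middle, as long as the barrel, enters the stud's hollow.
- stud_foot (a point): point on the slide's flat top (150 x 150 mm, 50 mm above the bench) on the axis of the upright threaded stud, z up. Stud: 35 mm in diameter, 70.5 mm high, hollow (17 mm bore), steep right-hand three-start thread, 27 mm advance per turn (clockwise from above runs the nut down). The nut is home on the carrier's hub 32 mm above this point. Forced with over 1.5 N m the stud slips round in its seat.
- land (a point): point on the stud's axis 50.5 mm above the slide's top: height of the nut's underside when it rests on the flat lands above the thread (5 mm higher if it rests on a blunt stop). From here clockwise it jams against a stop; counter-clockwise, within 120 degrees (140 from a stop), it drops off the thread start if free to fall. Which way the thread starts point differs each time.
- start (a point): point on the stud's axis 41.5 mm above the slide's top: height of the nut's underside (up to 2.5 mm higher) once it has dropped onto a thread start; it then goes no further back. Clockwise from here it runs down onto the hub, in 2 to 3 rad.
- wheel (a joint): angle of the black handwheel (120 mm across, flat, upright axis, its rim 70 to 82 mm above the bench) in rad; 0 at the start; grows clockwise seen from above and then drives the slide towards the microscope by 10 mm per rad (63 mm a turn). Range 0 to 21.5. Turns with about 4 N at the handle and stays where it is left.
- wheel_axis (a point): point on the handwheel's upright axis, 114 mm above the bench, fixed to the base (does not turn)
- handle (a point): point on the upright, freely spinning crank handle of the handwheel: handle 24 mm in diameter, from 84 to 130 mm above the bench, 50 mm from the wheel's axis. The point lies on its axis, 114 mm above the bench.
- pointer (a point): tip of the pointer on the slide's far edge, level with the slide's top; its y axis is the direction in which the slide travels to the microscope
- index (a point): tip of the upright index blade (50 mm high) on a bar from the microscope's foot, along the far side of the slide's path. Its y distance from the pointer, along the pointer's y axis, is zero when they are in line (at the start 165 to 200 mm). The microscope is fixed; its tube, 72 mm wide, comes down to 210 mm above the bench, 48 mm beyond the index along y.
- pot0: loose lidded plastic sample pot, round, 46 mm in diameter at the white lid (43 mm at the foot), 64 mm high, 140 g, weighted low by its grains; origin: centre of its underside, z up. One to three such pots are on the bench. (An open cup without a lid, 45 mm high, is no sample pot.)
- pot1: loose lidded plastic sample pot, round, 46 mm in diameter at the white lid (43 mm at the foot), 64 mm high, 140 g, weighted low by its grains; origin: centre of its underside, z up. One to three such pots are on the bench. (An open cup without a lid, 45 mm high, is no sample pot.)
- pot2: loose lidded plastic sample pot, round, 46 mm in diameter at the white lid (43 mm at the foot), 64 mm high, 140 g, weighted low by its grains; origin: centre of its underside, z up. One to three such pots are on the bench. (An open cup without a lid, 45 mm high, is no sample pot.)
- scope: the microscope, fixed: grey foot 140 x 130 x 30 mm with a column 390 mm high, and a head reaching over the slide's path; origin: on the bench at the index, 89 mm short of the index blade along x; the column stands 200 mm along its y and 60 mm along its x from there, the tube's axis 48 mm along y and 20 mm along x. y runs as the slide travels.
There are look-alikes about, which are no part of the job. Leave any purple or red look-alike of the pot1 alone.

How it is judged:
By the outcome, as a careful person would: the job done as asked, in the order asked, and still so for the second after the job is handed in, with the robot touching nothing.
Of pot0, pot1, pot2 only 1 to 3 are there at a start; the rules pass over those that are not, and their reading is None.
At some moment in a run one of pot0, pot1, pot2 may be knocked a few centimetres aside while the robot is not near it.
Once in a run the grip may slacken for a moment while it holds something.
It also fails if it takes over 210 s, if anything falls off the work surface, if the arm or the gripper's body presses on something with over 40 N, if the wrist force passes 120 N, or if a joint passes its speed limit or range.

## Robot

A 7-joint arm with a two-finger parallel gripper is mounted at the origin on the work surface. World frame = base frame: x ahead of the robot, y to its left, z up, the work surface at z = 0. Lengths are in m, angles in rad, forces in N, time in s.
With the tool pointing down it reaches from about 0.4 to 0.925 m from the base axis. Payload 5.6 kg.
Tool frame: the origin (TCP) lies midway between the tips of the shut fingers; the grasp point (between the pads) lies 19 mm behind it (r.tcp_to_grasp is the distance from the TCP to the grasp point, in m); x points along the fingers, y is the direction in which the jaws open and shut, and the axes are right-handed (so a half turn about x gives the same grasp; the last joint's range is limited). The gripper opens to 85 mm and grips with 20 to 120 N. Pads are 22 mm wide; open, the fingers measure 114 mm over their backs; the gripper's body (76 mm by 85 mm) begins 54 mm behind the grasp point. The pads swing forward as they close: fully open they stand 13 mm farther back than shut.
Start: joints at [-0.043, 0.468, -0.012, 1.603, 0.006, 1.071, -0.056], TCP at [0.65, -0, 0.231] pointing down, gripper open.
Joint ranges: [-2.53, 2.53], [-0.31, 2.02], [-1.57, 1.55], [0.28, 2.44], [-1.29, 4.43], [0.15, 1.84], [-2.92, 2.92]. Speed limits (rad/s): [2.57, 2.57, 3.14, 3.14, 3.14, 3.14, 3.14].

## Interface

Orientations are given as a unit quaternion [x, y, z, w].
In Python, from workcell import telemetry, cams, r gives the robot as it stands.
- The arm moves only by the tool step_arm, never from a script. Its argument "commands" is text: rows parted by semicolons, each of 6 numbers parted by spaces: the shift along the tool's x, y, z in mm, then the turn, a rotation vector about the tool's x, y, z in degrees. A call has 1 to 12 rows; each row is the pose to reach, as a shift and turn from the pose commanded when the call began, along the tool's axes at that moment; what a row does not reach only later rows make up. A row lasts 1/12 s, in which the tool goes at most 41.7 mm and 7.16 degrees, less where a joint would pass 70% of its speed; a pose out of reach is approached as far as the arm can. A call with a gripper value outside its range is refused whole. "grip" is the finger opening in mm, from 0 to 85.4, set as the call begins (left out, the last holds). The fingers move at their own pace and stop on an object; the grip force is fixed at half the most. Time passes only in rows, so rows that repeat a pose let the fingers close. It gives the time, the measured TCP pose, the force and the opening at its end, in the units of the state.
- telemetry.get_state(): the state, without advancing time (a new reading comes with each control period).
- cams.get_image(name): name is "scene" or "side" or "wrist"; returns the picture (420x560x3 uint8, red, green, blue); there is no depth.
- cams.camera_params(name): a dict with "fx", "fy", "cx", "cy" (pixels), "R" (3x3) and "t" (3): a world point X has camera coordinates R X + t; the wrist camera has in their place "T_tool_cam" (4x4, takes a point from camera to tool coordinates, whose origin is the TCP and whose axes are the tool frame's). Camera axes: x right, y down, z forward; pixel columns grow to the right and rows downward; lengths in m; the calibration is good to about 2 mm. A picture is of the moment at which its call begins: read the wrist's pose just before it. camera_params takes no time and is no camera call.
- r.finish_job(): hands the job in, once; it reports no verdict.
The state is a dict: "time_s": time; "joint_pos": joint angles; "joint_vel": joint speeds; "effort": joint torques, N m; "tcp_pos": TCP position; "eef_rot": TCP orientation; "wrist_force": force on the tool from outside, world axes, zero at the start; "torque": the same for the moment, N m; "finger_gap": opening from 0.0 (shut) to 1.0 (fully open).
Only numpy, scipy, OpenCV 4.12 (cv2) and the standard library are available. Lean on these libraries where they do the work, as an engineer would, in place of code of your own. Each camera call takes 0.05 s, during which the arm holds its last target.

## Working session

There is one attempt and no reset: what is moved stays moved. The work goes in short steps, Python scripts to look and compute and a tool call to move; the robot and the scene stay as the last step left them, time stands still between calls to the robot, and variables do not carry over. Pictures are saved under pics/ and viewed, and the job is handed in when it is done.

Besides the shell and the picture viewer there is one more tool, called after ">>>" in YAML: its name, and indented under it one key for each argument. step_arm: Moves the arm, as the interface text tells. Its arguments: {"type":"object","properties":{"commands":{"type":"string"},"grip":{"type":"number"}},"required":["commands"]}

```bash
ls -la; mkdir -p pics; python3 - <<'E'
from workcell import telemetry, cams, r
import cv2
s=telemetry.get_state()
print(s); print(r.tcp_to_grasp)
for n in ("scene","side","wrist"):
    im=cams.get_image(n); cv2.imwrite(f"pics/a_{n}.png",im[:,:,::-1]); print(n,cams.camera_params(n))
E
```

```text
total 12
drwxr-xr-x  3 agent agent 4096 Dec  7 14:01 .
drwxr-xr-x 23 root  root  4096 Dec  7 14:01 ..
drwxr-xr-x  2 agent agent 4096 Dec  7 14:01 pics
{'time_s': 0.0, 'joint_pos': array([-0.04299895,  0.46840236, -0.01157494,  1.60363933,  0.00600003,
        1.07139678, -0.05628518]), 'joint_vel': array([-0.00041335,  0.00018813, -0.00040499, -0.00158061,  0.00054644,
       -0.00023275,  0.00045285]), 'effort': array([-1.81076980e-04, -5.32374322e+01,  2.12178100e-02, -2.51299274e+01,
        1.13576866e-02,  7.69772858e-03, -1.10212341e-06]), 'tcp_pos': array([ 6.49433873e-01, -8.67928252e-05,  2.30315477e-01]), 'eef_rot': array([-0.49953237, -0.50039809,  0.50050472, -0.499564  ]), 'wrist_force': array([0.43806845, 0.22790818, 0.02997932]), 'torque': array([ 0.05574684, -0.02989614,  0.00241024]), 'finger_gap': 1.0025876663544149}
0.0187
scene {'fx': 536.0168103888681, 'fy': 536.0168103888681, 'cx': 271.1499135974196, 'cy': 205.42146919288047, 'R': array([[ 0.7559311 ,  0.65450263,  0.01394556],
       [ 0.49893179, -0.5621984 , -0.65954532],
       [-0.42383397,  0.5055287 , -0.75153543]]), 't': array([-0.3968243 , -0.22323369,  1.63958047])}
side {'fx': 393.6344412961739, 'fy': 393.6344412961739, 'cx': 285.88230290830415, 'cy': 211.8224497922502, 'R': array([[-0.99335933, -0.11289004, -0.02220524],
       [-0.04849418,  0.58584089, -0.8089739 ],
       [ 0.10433383, -0.80252495, -0.58742503]]), 't': array([0.51940481, 0.1005828 , 1.04082786])}
wrist {'fx': 345.1140217881459, 'fy': 345.1140217881459, 'cx': 275.1177314078418, 'cy': 206.1482567564106, 'T_tool_cam': array([[-1.02578165e-03, -3.12949766e-01,  9.49769125e-01,
        -1.43222203e-01],
       [ 9.99999360e-01, -7.74816044e-04,  8.24729373e-04,
        -8.65859452e-04],
       [ 4.77797492e-04,  9.49769363e-01,  3.12950361e-01,
        -8.00512136e-02],
       [ 0.00000000e+00,  0.00000000e+00,  0.00000000e+00,
         1.00000000e+00]])}
```

```bash
cat > h.py <<'E'
import numpy as np, cv2
from scipy.spatial.transform import Rotation as Ro
from workcell import telemetry, cams, r
def st():
    s=telemetry.get_state(); return s
def cam(n,s=None):
    p=cams.camera_params(n); K=np.array([[p['fx'],0,p['cx']],[0,p['fy'],p['cy']],[0,0,1]])
    if n=='wrist':
        s=s or st(); T=np.eye(4); T[:3,:3]=Ro.from_quat(s['eef_rot']).as_matrix(); T[:3,3]=s['tcp_pos']
        W=np.linalg.inv(T@p['T_tool_cam']); return K,W[:3,:3],W[:3,3]
    return K,np.array(p['R']),np.array(p['t'])
def ray(c,u,v):
    K,R,t=c; d=R.T@np.linalg.inv(K)@np.array([u,v,1.]); return -R.T@t,d/np.linalg.norm(d)
def onz(c,u,v,z):
    o,d=ray(c,u,v); return o+d*(z-o[2])/d[2]
def proj(c,X):
    K,R,t=c; q=K@(R@np.array(X,float)+t); return q[:2]/q[2]
def tri(*cuv):
    A=np.zeros((3,3));b=np.zeros(3)
    for c,u,v in cuv:
        o,d=ray(c,u,v);P=np.eye(3)-np.outer(d,d);A+=P;b+=P@o
    X=np.linalg.solve(A,b); e=[np.linalg.norm((np.eye(3)-np.outer(d,d))@(X-o)) for o,d in (ray(c,u,v) for c,u,v in cuv)]
    return X,max(e)
def snap(n,fn,crop=None,k=1):
    s=st(); c=cam(n,s); im=cams.get_image(n)[:,:,::-1].copy()
    if crop:
        x0,y0,x1,y1=crop; o=cv2.resize(im[y0:y1,x0:x1],None,fx=k,fy=k,interpolation=cv2.INTER_CUBIC)
    else: o=im
    cv2.imwrite(f'pics/{fn}.png',o); np.save(f'/tmp/{fn}.npy',im); 
    import pickle; pickle.dump(c,open(f'/tmp/{fn}.pkl','wb')); return im,c
def load(fn):
    import pickle; return cv2.imread(f'pics/{fn}.png'),pickle.load(open(f'/tmp/{fn}.pkl','rb'))
def to(p=None,yaw=None,s=None):
    """tool-axes shift mm and turn (deg about tool x) to go to world TCP p, with tool x straight down and jaw (tool y) axis at yaw deg"""
    s=s or st(); R=Ro.from_quat(s['eef_rot']).as_matrix()
    out=[]
    d=R.T@(np.array(p)-s['tcp_pos'])*1000
    if yaw is None: rv=np.zeros(3)
    else:
        y=np.array([np.cos(np.radians(yaw)),np.sin(np.radians(yaw)),0]); x=np.array([0,0,-1.])
        Rt=np.c_[x,y,np.cross(x,y)]
        rv=Ro.from_matrix(R.T@Rt).as_rotvec(degrees=True)
    print('shift',d.round(1),'rot',rv.round(2)); return d,rv
def pr():
    s=st(); R=Ro.from_quat(s['eef_rot']).as_matrix()
    print('t',round(s['time_s'],2),'p',s['tcp_pos'].round(4),'yaw',round(np.degrees(np.arctan2(R[1,1],R[0,1])),2),'tilt',np.degrees(np.arccos(-R[2,0])).round(2),'F',s['wrist_force'].round(1),'T',s['torque'].round(2),'gap',round(s['finger_gap']*85.4,1),'q',s['joint_pos'].round(2))
E
python3 - <<'E'
from h import *
pr(); print(Ro.from_quat(st()['eef_rot']).as_matrix().round(3))
S=cam('scene');D=cam('side')
w=cam('wrist')
for n,u1,v1,u2,v2 in [('potA',274,165,315,253),('potB',208,225,316,193),('potC',168,244,326,175),('nut',148,290,308,155),('wheelhandle',212,270,273,155),('studtop',273,227,261,188)]:
    X,e=tri((S,u1,v1),(D,u2,v2)); print(n,X.round(3),round(e,4),'wrist',proj(w,X).round(0))
print('hub',onz(D,318,335,.032))
for u,v in [(307,304),(367,347),(275,335),(325,378)]: print(onz(D,u,v,.014))
E
```

```text
t 0.15 p [ 6.496e-01 -1.000e-04  2.305e-01] yaw -0.0 tilt 0.08 F [0.4 0.7 0.1] T [-0.04 -0.03 -0.02] gap 85.4 q [-0.04  0.47 -0.01  1.6   0.01  1.07 -0.06]
[[-0.001  1.    -0.   ]
 [-0.    -0.    -1.   ]
 [-1.    -0.001  0.   ]]
potA [0.436 0.116 0.059] 0.0015 wrist [19. 47.]
potB [ 0.448 -0.152  0.057] 0.0 wrist [ 90. 318.]
potC [ 0.421 -0.258  0.058] 0.0011 wrist [ 81. 395.]
nut [ 0.487 -0.376  0.065] 0.0004 wrist [147. 472.]
wheelhandle [ 0.588 -0.268  0.12 ] 0.0035 wrist [216. 453.]
studtop [ 0.601 -0.084  0.11 ] 0.0003 wrist [220. 290.]
hub [0.41871076 0.33346141 0.032     ]
[0.44745041 0.23932086 0.014     ]
[0.31936493 0.33929205 0.014     ]
[0.50808344 0.32868126 0.014     ]
[0.40122742 0.41508057 0.014     ]
```

```bash
python3 - <<'E'
import cv2
a=cv2.imread('pics/a_scene.png'); cv2.imwrite('pics/a_scene_c.png',cv2.resize(a[150:330,120:360],None,fx=3.2,fy=3.2,interpolation=cv2.INTER_CUBIC))
a=cv2.imread('pics/a_side.png'); cv2.imwrite('pics/a_side_c.png',cv2.resize(a[140:290,200:400],None,fx=4,fy=4,interpolation=cv2.INTER_CUBIC))
E
python3 - <<'E'
from h import *
S=cam('scene');D=cam('side')
for n,u1,v1,u2,v2 in [('coltop',410,66,172,180),('colfoot',388,180,200,322),('indextop',349,206,213,250)]:
    X,e=tri((S,u1,v1),(D,u2,v2)); print(n,X.round(3),round(e,4))
im,w=load('a_wrist') if 0 else (cv2.imread('pics/a_wrist.png'),cam('wrist'))
for u,v in [(152,183),(301,184),(300,315),(158,313)]: print('slide',onz(w,u,v,.05).round(4))
print('idx',onz(w,322,50,.05).round(4),'ptr',onz(w,301,253,.05).round(4))
print('stud',onz(w,215,291,.1205).round(4))
to([0.42,0.0,0.25]); to([0.42,0.36,0.25])
E
```

```text
coltop [0.663 0.319 0.379] 0.0012
colfoot [0.678 0.314 0.016] 0.0048
indextop [0.682 0.129 0.063] 0.0057
slide [ 0.5298 -0.0031  0.05  ]
slide [ 0.6738 -0.0042  0.05  ]
slide [ 0.6761 -0.1531  0.05  ]
slide [ 0.5198 -0.1504  0.05  ]
idx [0.6891 0.1146 0.05  ] ptr [ 0.6755 -0.0778  0.05  ]
stud [ 0.5982 -0.0786  0.1205]
shift [-1.910e+01 -2.296e+02 -1.000e-01] rot [0. 0. 0.]
shift [ -19.2 -229.6 -360.1] rot [0. 0. 0.]
```

>>> step_arm:
  commands: "-20 -40 0 0 0 0;-20 -80 0 0 0 0;-20 -120 0 0 0 0;-20 -160 0 0 0 0;-20 -200 0 0 0 0;-20 -230 -30 0 0 0;-20 -230 -70 0 0 0;-20 -230 -110 0 0 0;-20 -230 -150 0 0 0;-20 -230 -190 0 0 0;-20 -230 -230 0 0 0;-20 -230 -270 0 0 0"
  grip: 85

```text
time_s: 1.15
tcp_pos: [0.4196, 0.2717, 0.2514]
eef_rot: [0.5, 0.5, -0.5, 0.5]
wrist_force: [1.2, -0.5, -0.1]
finger_gap: 0.999
```

>>> step_arm:
  commands: "0 0 -40 0 0 0;0 0 -80 0 0 0;0 0 -90 0 0 0;0 0 -90 0 0 0;0 0 -90 0 0 0"

```text
time_s: 1.57
tcp_pos: [0.4197, 0.3596, 0.2506]
eef_rot: [-0.499, -0.5, 0.5, -0.5]
wrist_force: [-0.2, -0.3, 0.4]
finger_gap: 0.996
```

```bash
python3 - <<'E'
from h import *
pr(); snap('wrist','b1'); snap('side','b1s')
E
```

```text
t 1.57 p [0.4197 0.3596 0.2506] yaw 0.05 tilt 0.1 F [-0.2 -0.3  0.4] T [-0.1  0.  -0. ] gap 85.0 q [-0.52  0.31 -0.31  1.81  0.11  1.04 -0.86]
```

```bash
python3 - <<'E'
from h import *
im,c=load('b1')
P=np.array([onz(c,u,v,.014) for u,v in [(308,98),(367,224),(248,278),(180,167)]]); print(P.round(4)); print('ctr',P.mean(0)); 
for i in range(4):
    d=P[(i+1)%4]-P[i]; print(np.linalg.norm(d), np.degrees(np.arctan2(d[1],d[0])))
x0,y0=235,155
o=cv2.resize(im[155:235,235:315],None,fx=7,fy=7,interpolation=cv2.INTER_CUBIC); 
g=cv2.cvtColor(o,cv2.COLOR_BGR2GRAY)
cv2.imwrite('pics/b1c.png',o)
# predicted hub ring
for z,rr in [(.032,.029),(.032,.02)]:
    q=np.array([proj(c,P.mean(0)*[1,1,0]+[rr*np.cos(a),rr*np.sin(a),z]) for a in np.linspace(0,6.28,40)])
    for u,v in q: cv2.circle(o,(int((u-235)*7),int((v-155)*7)),2,(0,0,255),-1)
cv2.imwrite('pics/b1d.png',o)
E
```

```text
[[0.4535 0.4338 0.014 ]
 [0.5273 0.2921 0.014 ]
 [0.3853 0.22   0.014 ]
 [0.3127 0.3602 0.014 ]]
ctr [0.41968917 0.32650257 0.014     ]
0.1598632811251117 -62.472873972886354
0.1593186618922807 -153.0923522683882
0.15790182861063148 117.35565557149708
0.1588369748695998 27.61357277840958
```

```bash
python3 - <<'E'
from h import *
to([0.4197,0.3265,0.06],27.5); to([0.4197,0.3265,0.013],27.5)
E
```

```text
shift [191.   -0.7  31.3] rot [-27.62   0.08   0.03]
shift [238.   -0.7  31.2] rot [-27.62   0.08   0.03]
```

>>> step_arm:
  commands: "35 -1 10 -7 0 0;70 -1 20 -14 0 0;105 -1 31 -21 0 0;140 -1 31 -27.6 0 0;165 -1 31 -27.6 0 0;185 -1 31 -27.6 0 0;200 -1 31 -27.6 0 0;215 -1 31 -27.6 0 0;225 -1 31 -27.6 0 0;233 -1 31 -27.6 0 0;238 -1 31 -27.6 0 0;238 -1 31 -27.6 0 0"

```text
time_s: 2.67
tcp_pos: [0.419, 0.3282, 0.0128]
eef_rot: [0.366, 0.605, -0.367, 0.605]
wrist_force: [-0.1, 0.1, 0.7]
finger_gap: 0.994
```

```bash
python3 - <<'E'
from h import *
pr(); snap('wrist','b2')
E
```

```text
t 2.67 p [0.419  0.3282 0.0128] yaw 27.55 tilt 0.06 F [-0.1  0.1  0.7] T [ 0.    0.02 -0.08] gap 84.9 q [-0.5   0.63 -0.28  2.    0.32  0.56 -0.52]
```

>>> step_arm:
  commands: "0 0 2 0 0 0;0 0 2 0 0 0"

```text
time_s: 2.88
tcp_pos: [0.4206, 0.3271, 0.014]
eef_rot: [0.367, 0.604, -0.366, 0.605]
wrist_force: [0.5, -0.8, -0.3]
finger_gap: 0.998
```

>>> step_arm:
  commands: "0 0 0 0 0 0;0 0 0 0 0 0;0 0 0 0 0 0;0 0 0 0 0 0;0 0 0 0 0 0;0 0 0 0 0 0;0 0 0 0 0 0;0 0 0 0 0 0"
  grip: 45

```text
time_s: 3.55
tcp_pos: [0.4201, 0.3273, 0.014]
eef_rot: [0.366, 0.605, -0.366, 0.605]
wrist_force: [-0.1, -1.6, 6.5]
finger_gap: 0.646
```

```bash
python3 - <<'E'
from h import *
pr(); snap('wrist','b3')
E
```

```text
t 3.55 p [0.4201 0.3273 0.014 ] yaw 27.59 tilt 0.03 F [-0.1 -1.6  6.5] T [-0.29  0.36 -0.01] gap 55.1 q [-0.5   0.62 -0.28  2.    0.32  0.56 -0.52]
```

>>> step_arm:
  commands: "-3 0 0 0 0 0;-10 0 0 0 0 0;-20 0 0 0 0 0;-35 0 0 0 0 0;-55 0 0 0 0 0;-80 0 0 0 0 0;-105 0 0 0 0 0;-130 0 0 0 0 0;-155 0 0 0 0 0;-175 0 0 0 0 0;-185 0 0 0 0 0;-185 0 0 0 0 0"

```text
time_s: 4.6
tcp_pos: [0.4208, 0.328, 0.2008]
eef_rot: [0.368, 0.604, -0.365, 0.606]
wrist_force: [1.1, 0.6, -5.6]
finger_gap: 0.646
```

```bash
python3 - <<'E'
from h import *
pr(); to([0.42,0,0.2],0);to([0.42,-0.08,0.2],0); to([0.5982,-0.0786,0.2],0)
E
```

```text
t 4.6 p [0.4208 0.328  0.2008] yaw 27.6 tilt 0.27 F [ 1.1  0.6 -5.6] T [ 0.05 -0.04  0.04] gap 55.2 q [-0.4   0.34 -0.4   1.9   0.16  0.93 -0.39]
shift [  -0.  -152.7  290.3] rot [27.6  -0.09 -0.26]
shift [-2.000e-01 -1.898e+02  3.612e+02] rot [27.6  -0.09 -0.26]
shift [  0.5 -31.2 442.5] rot [27.6  -0.09 -0.26]
```

>>> step_arm:
  commands: "0 -10 18 0 0 0;0 -25 48 0 0 0;0 -43 82 4 0 0;0 -60 115 8 0 0;0 -77 148 12 0 0;0 -95 181 16 0 0;0 -113 215 20 0 0;0 -130 248 24 0 0;0 -148 282 27.6 0 0;0 -165 314 27.6 0 0;0 -180 343 27.6 0 0;0 -190 361 27.6 0 0"

```text
time_s: 5.6
tcp_pos: [0.4172, -0.0843, 0.1971]
eef_rot: [-0.5, -0.499, 0.502, -0.499]
wrist_force: [1.3, 0.7, -6.3]
finger_gap: 0.641
```

```bash
python3 - <<'E'
from h import *
pr(); 
im,c=snap('wrist','b4'); snap('scene','b4s',(150,120,390,320),3); snap('side','b4d',(180,120,340,300),3)
E
```

```text
t 5.6 p [ 0.4172 -0.0843  0.1971] yaw -0.21 tilt 0.15 F [ 1.3  0.7 -6.3] T [ 0.02 -0.02 -0.03] gap 54.7 q [ 0.19  0.14 -0.08  2.15  0.02  0.85  0.1 ]
```

```bash
python3 - <<'E'
import numpy as np, cv2
a=np.load('/tmp/b4s.npy')[205:260,250:300]; b=np.load('/tmp/b4d.npy')[170:225,240:290]; c=np.load('/tmp/b4.npy')[150:240,460:560]
cv2.imwrite('pics/c_sd.png',np.hstack([cv2.resize(x,(400,440),interpolation=cv2.INTER_CUBIC) for x in (a,b)]))
cv2.imwrite('pics/c_w.png',cv2.resize(c,None,fx=6,fy=6,interpolation=cv2.INTER_CUBIC))
E
python3 - <<'E'
from h import *
from scipy.optimize import least_squares
S=cam('scene');D=cam('side');im,W=load('b4')
a=np.linspace(0,2*np.pi,721)
def ring(c,p,z,rr):
    return np.array([proj(c,[p[0]+rr*np.cos(t),p[1]+rr*np.sin(t),z]) for t in a[::6]])
def f(p,ws=1,wd=1):
    q=ring(S,p,.05,.0175); k=ring(D,p,.05,.0175)
    # side edges measured around v mid
    return np.r_[ws*(q[:,1].max()-246.9), ws*((q[:,0].max()+q[:,0].min())/2-273.5), wd*(k[:,1].max()-209.75), wd*((k[:,0].max()+k[:,0].min())/2-262.3)]
for ws,wd in ((1,1),(1,0),(0,1)):
    r_=least_squares(f,[.6,-.08],args=(ws,wd)); print(r_.x.round(4), r_.fun.round(2))
print('wrist hole',onz(W,546.7,211.7,.1205).round(4), proj(W,[.598,-.079,.1205]))
q=ring(S,[.598,-.079],.05,.0175); print(np.ptp(q[:,0]), (243-133)/8)
# slide: corners and stripes in scene (crop x3, offset 150,120)
for n,(u,v) in dict(A=(363,270),B=(495,365),D=(243,375)).items(): print(n,onz(S,150+u/3,120+v/3,.05).round(4))
for (p,q) in [((345,284),(478,378)),((262,354),(400,455))]:
    P=onz(S,150+p[0]/3,120+p[1]/3,.05);Q=onz(S,150+q[0]/3,120+q[1]/3,.05); d=Q-P; print('stripe',P.round(3),Q.round(3),np.degrees(np.arctan2(d[1],d[0])))
for (p,q) in [((473,128),(560,128)),((457,237),(553,239))]:
    P=onz(W,*p,.05);Q=onz(W,*q,.05); d=Q-P; print('stripeW',P.round(3),np.degrees(np.arctan2(d[1],d[0])))
im,c=cv2.imread('pics/a_wrist.png'),None
s=st(); s0=dict(s); s0['tcp_pos']=np.array([.6494,-.0001,.2304]); s0['eef_rot']=np.array([-0.49953237, -0.50039809,  0.50050472, -0.499564]); W0=cam('wrist',s0)
print('w0 hole',onz(W0,215,291,.1205).round(4))
for (p,q) in [((152,209),(300,211)),((158,296),(300,298))]:
    P=onz(W0,*p,.05);Q=onz(W0,*q,.05); d=Q-P; print('stripeW0',P.round(3),np.degrees(np.arctan2(d[1],d[0])))
P=onz(W0,166,180,.03);Q=onz(W0,155,0,.03);print(P,Q)
cv2.imwrite('pics/c_w0.png',cv2.resize(im[230:320,180:270],None,fx=6,fy=6,interpolation=cv2.INTER_CUBIC))
E
```

```text
[ 0.5996 -0.0791] [ 0.11 -0.16  0.32 -0.09]
[ 0.5997 -0.0786] [-0.  0.  0. -0.]
[ 0.5996 -0.0807] [ 0. -0.  0. -0.]
wrist hole [ 0.5992 -0.0814  0.1205] [545.82369672 208.32704567]
14.33262430260038 13.75
A [ 0.5294 -0.0068  0.05  ]
B [ 0.6766 -0.0127  0.05  ]
D [ 0.5302 -0.1557  0.05  ]
stripe [ 0.528 -0.029  0.05 ] [ 0.674 -0.032  0.05 ] -1.3574956833638103
stripe [ 0.527 -0.13   0.05 ] [ 0.675 -0.131  0.05 ] -0.4703734566498605
stripeW [ 0.579 -0.033  0.05 ] -0.23268154195964494
stripeW [ 0.582 -0.13   0.05 ] -1.4963747866195671
w0 hole [ 0.598  -0.0785  0.1205]
stripeW0 [ 0.527 -0.03   0.05 ] -0.8350978749094798
stripeW0 [ 0.522 -0.129  0.05 ] -0.9336616585122962
[ 0.53684986 -0.00510319  0.03      ] [0.54334001 0.15689154 0.03      ]
```

```bash
python3 - <<'E'
from h import *
im,W=load('b4')
T=cams.camera_params('wrist')['T_tool_cam']; Wi=np.linalg.inv(T); K=W[0]
for zo in (0,.0005,.002):
    o=im.copy()
    for rr in (.02,.029):
        q=[]
        for t in np.linspace(0,6.28,60):
            p=Wi@np.array([-.018,rr*np.cos(t),zo+rr*np.sin(t),1]); u=K@p[:3]; q.append(u[:2]/u[2])
        q=np.array(q); print(zo,rr,q.min(0).round(1),q.max(0).round(1))
        for u,v in q: cv2.circle(o,(int(u*1),int(v*1)),1,(0,0,255),-1)
    if zo==0.0005: cv2.imwrite('pics/c_hub.png',cv2.resize(o[200:360,190:360],None,fx=4,fy=3.7,interpolation=cv2.INTER_CUBIC))
to([0.5995,-0.08,0.2],-1)
E
```

```text
0 0.02 [229.  250.9] [324.9 334.4]
0 0.029 [207.3 230. ] [346.5 351.3]
0.0005 0.02 [229. 252.] [324.9 335.3]
0.0005 0.029 [207.4 231.1] [346.5 352.2]
0.002 0.02 [229.2 255.4] [324.7 338.2]
0.002 0.029 [207.6 234.7] [346.2 355. ]
shift [ -3.4 182.   -3. ] rot [ 0.76 -0.    0.15]
```

>>> step_arm:
  commands: "-3 20 0 0.8 0 0;-3 45 -1 0.8 0 0;-3 70 -2 0.8 0 0;-3 95 -3 0.8 0 0;-3 120 -4 0.8 0 0;-3 145 -4 0.8 0 0;-3 165 -4 0.8 0 0;-3 177 -4 0.8 0 0;-3 183 -4 0.8 0 0;-3 183 -4 0.8 0 0;-3 183 -4 0.8 0 0;-3 183 -4 0.8 0 0"

```text
time_s: 6.75
tcp_pos: [0.6005, -0.0763, 0.2007]
eef_rot: [-0.503, -0.497, 0.504, -0.496]
wrist_force: [0.0, -0.2, -4.3]
finger_gap: 0.647
```

```bash
python3 - <<'E'
from h import *
pr(); to([0.600,-0.0795,0.15],-1)
snap('wrist','b5'); snap('scene','b5s',(200,150,360,270),5); snap('side','b5d',(200,130,340,240),5)
E
```

```text
t 6.75 p [ 0.6005 -0.0763  0.2007] yaw -0.78 tilt 0.12 F [ 0.  -0.2 -4.3] T [-0.01 -0.02  0.01] gap 55.3 q [ 0.12  0.43 -0.07  1.74  0.03  0.98  0.03]
shift [50.7 -0.3  3.2] rot [ 0.22 -0.01  0.12]
```

>>> step_arm:
  commands: "10 0 3 0.2 0 0;25 0 3 0.2 0 0;40 0 3 0.2 0 0;50 0 3 0.2 0 0;55 0 3 0.2 0 0;55 0 3 0.2 0 0;55 0 3 0.2 0 0"

```text
time_s: 7.48
tcp_pos: [0.6019, -0.0799, 0.1463]
eef_rot: [0.504, 0.496, -0.504, 0.496]
wrist_force: [-0.4, 0.4, -5.3]
finger_gap: 0.646
```

```bash
python3 - <<'E'
from h import *
pr(); to([0.600,-0.0795,0.13],-1)
snap('wrist','b6',(180,190,370,350),4); snap('scene','b6s',(200,150,360,270),5); snap('side','b6d',(200,130,340,240),5)
E
```

```text
t 7.48 p [ 0.6019 -0.0799  0.1463] yaw -1.01 tilt 0.01 F [-0.4  0.4 -5.3] T [-0.01 -0.02 -0.03] gap 55.1 q [ 0.13  0.49 -0.07  1.78  0.04  0.87  0.03]
shift [16.3 -1.9 -0.3] rot [-0.01  0.   -0.01]
```

```bash
python3 - <<'E'
from h import *
im,W=load('b6')
print(onz(W,271.3,264,.1205)+[0,.0085,0]); print(onz(W,272,271.5,.1205)+[0,.012,0])
# hub hole bottom edge at z of hub top: TCP z+0.018
print(onz(W,275.5,190+578/4,.1463+.018)+[0,.02,0])
E
```

```text
[ 0.59892368 -0.08023197  0.1205    ]
[ 0.59920953 -0.08133599  0.1205    ]
[ 0.60092198 -0.07993926  0.1643    ]
```

>>> step_arm:
  commands: "2 -2 0.5 0 0 0;5 -2 0.5 0 0 0;8 -2 0.5 0 0 0;11 -2 0.5 0 0 0;14 -2 0.5 0 0 0;17 -2 0.5 0 0 0;20 -2 0.5 0 0 0;23 -2 0.5 0 0 0;26 -2 0.5 0 0 0;26 -2 0.5 0 0 0"

```text
time_s: 8.47
tcp_pos: [0.5993, -0.0802, 0.1195]
eef_rot: [-0.504, -0.496, 0.505, -0.495]
wrist_force: [0.1, 0.7, -6.2]
finger_gap: 0.64
```

```bash
python3 - <<'E'
from h import *
pr()
snap('wrist','b7',(180,190,370,350),4)
E
```

```text
t 8.47 p [ 0.5993 -0.0802  0.1195] yaw -1.0 tilt 0.07 F [ 0.1  0.7 -6.2] T [ 0.01  0.06 -0.01] gap 54.6 q [ 0.13  0.53 -0.06  1.8   0.04  0.82  0.02]
```

```bash
python3 - <<'E'
from h import *
im,W=load('b7')
print(onz(W,276,190+270/4,.1205)-[0,.0085,0],onz(W,276,190+400/4,.1205)+[0,.0085,0])
print(onz(W,275.5,190+578/4,.1195+.018)+[0,.02,0])
E
```

```text
[ 0.59910115 -0.08013436  0.1205    ] [ 0.59880994 -0.08010003  0.1205    ]
[ 0.59835564 -0.0801865   0.1375    ]
```

>>> step_arm:
  commands: "6 0 0 0 0 0;12 0 0 0 0 0;18 0 0 0 0 0;24 0 0 0 0 0;30 0 0 0 0 0;36 0 0 0 0 0;42 0 0 0 0 0;47 0 0 0 0 0;50 0 0 0 0 0;52 0 0 0 0 0;54 0 0 0 0 0;54 0 0 0 0 0"

```text
time_s: 9.52
tcp_pos: [0.5997, -0.0802, 0.066]
eef_rot: [-0.504, -0.496, 0.504, -0.496]
wrist_force: [0.3, -0.2, -5.0]
finger_gap: 0.642
```

```bash
python3 - <<'E'
from h import *
pr()
E
```

```text
t 9.52 p [ 0.5997 -0.0802  0.066 ] yaw -1.0 tilt 0.01 F [ 0.3 -0.2 -5. ] T [-0.01 -0.02  0.05] gap 54.8 q [ 0.12  0.6  -0.06  1.82  0.05  0.72  0.02]
```

>>> step_arm:
  commands: "0.5 0 0 0 0 0;1 0 0 0 0 0;1.5 0 0 0 0 0;2 0 0 0 0 0;2 0 0 0 0 0"

```text
time_s: 9.93
tcp_pos: [0.5997, -0.0803, 0.0643]
eef_rot: [0.504, 0.496, -0.504, 0.496]
wrist_force: [0.2, -0.9, -5.7]
finger_gap: 0.641
```

```bash
python3 - <<'E'
from h import *
pr()
E
```

```text
t 9.93 p [ 0.5997 -0.0803  0.0643] yaw -1.0 tilt 0.0 F [ 0.2 -0.9 -5.7] T [ 0.04 -0.02 -0.02] gap 54.8 q [ 0.12  0.6  -0.06  1.82  0.05  0.72  0.02]
```

>>> step_arm:
  commands: "0.5 0 0 0 0 0;1 0 0 0 0 0;1 0 0 0 0 0;1 0 0 0 0 0"

```text
time_s: 10.27
tcp_pos: [0.5998, -0.0802, 0.0641]
eef_rot: [0.504, 0.496, -0.504, 0.496]
wrist_force: [-3.5, 0.6, 5.9]
finger_gap: 0.641
```

>>> step_arm:
  commands: "0.5 0 0 0 0 0;1 0 0 0 0 0;1 0 0 0 0 0;1 0 0 0 0 0"

```text
time_s: 10.6
tcp_pos: [0.5999, -0.0802, 0.0641]
eef_rot: [0.504, 0.495, -0.504, 0.496]
wrist_force: [-5.9, 0.4, 12.7]
finger_gap: 0.643
```

>>> step_arm:
  commands: "0 0 0 0 0 0;-1 0 0 0 0 0;-1 0 0 0 0 0;-1 0 0 0 0 0;-1 0 0 0 0 0;-10 0 0 0 0 0;-30 0 0 0 0 0;-55 0 0 0 0 0;-80 0 0 0 0 0;-110 0 0 0 0 0;-140 0 0 0 0 0;-140 0 0 0 0 0"
  grip: 85

```text
time_s: 11.6
tcp_pos: [0.6035, -0.0805, 0.2095]
eef_rot: [0.507, 0.492, -0.502, 0.499]
wrist_force: [1.2, -0.3, -0.7]
finger_gap: 0.994
```

```bash
python3 - <<'E'
from h import *
pr()
snap('wrist','b8');snap('scene','b8s',(120,150,360,330),3.2)
E
```

```text
t 11.6 p [ 0.6035 -0.0805  0.2095] yaw -1.01 tilt 0.67 F [ 1.2 -0.3 -0.7] T [-0.04 -0.05 -0.04] gap 84.9 q [ 0.13  0.42 -0.07  1.73  0.03  0.98  0.03]
```

```bash
python3 - <<'E'
from h import *
to([.487,-.345,.24],0)
E
```

```text
shift [ -35.9 -108.9  266.6] rot [-1.    0.02 -0.22]
```

>>> step_arm:
  commands: "-36 -15 25 -0.5 0 0;-36 -30 60 -1 0 0;-36 -43 95 -1 0 0;-36 -56 130 -1 0 0;-36 -70 165 -1 0 0;-36 -82 200 -1 0 0;-36 -95 230 -1 0 0;-36 -105 255 -1 0 0;-36 -109 267 -1 0 0;-36 -109 267 -1 0 0;-36 -109 267 -1 0 0"

```text
time_s: 12.62
tcp_pos: [0.4862, -0.3443, 0.2374]
eef_rot: [0.5, 0.501, -0.5, 0.499]
wrist_force: [0.3, 0.6, 1.1]
finger_gap: 0.998
```

```bash
python3 - <<'E'
from h import *
pr()
snap('wrist','d1');snap('scene','d1s',(120,230,260,340),5); snap('side','d1d',(180,120,340,300),3)
E
```

```text
t 12.62 p [ 0.4862 -0.3443  0.2374] yaw -0.02 tilt 0.11 F [0.3 0.6 1.1] T [ 0.12 -0.03 -0.01] gap 85.2 q [ 0.53  0.37  0.03  1.74 -0.02  1.04  0.57]
```

```bash
python3 - <<'E'
from h import *
im,W=load('d1')
o=cv2.resize(im[170:270,230:330],None,fx=6,fy=6,interpolation=cv2.INTER_CUBIC); cv2.imwrite('pics/d1c.png',o)
m=(im.astype(int).max(2)<95)[170:270,230:330].astype(np.uint8)
n,l,stt,ce=cv2.connectedComponentsWithStats(m); print(stt,ce+[230,170])
o=cv2.resize(im[25:185,270:450],None,fx=4,fy=3.7,interpolation=cv2.INTER_CUBIC); cv2.imwrite('pics/d1w.png',o)
E
```

```text
[[   0    0  100  100 9190]
 [  79    0   21    9  117]
 [  26   14   47   75  687]
 [  25   41    1    2    2]
 [  60   86    4    2    4]] [[278.95516866 221.14287269]
 [321.60683761 172.81196581]
 [279.61863173 205.28093159]
 [255.         211.5       ]
 [291.5        256.75      ]]
```

```bash
python3 - <<'E'
from h import *
im,W=load('d1')
P=onz(W,230+245/6,170+120/6,.067);Q=onz(W,230+360/6,170+533/6,.067); d=Q-P
print('bar',P.round(4),Q.round(4),(P+Q)/2,np.linalg.norm(d),np.degrees(np.arctan2(d[1],d[0])))
print('cap',onz(W,230+301/6,170+289/6,.045), onz(W,230+301/6,170+433/6,.045)+[0,.027,0])
X,e=tri((W,230+302/6,170+326/6),(cam('scene'),148,293)); print(X,e)
l=lambda u,v:(270+u/4,25+v/3.7)
ax=onz(W,*l(320,320),.082); print('wheel hub',ax, onz(W,*l(320,320),.09))
# rim ellipse centre
e=onz(W,*l(27,310),.082),onz(W,*l(597,310),.082),onz(W,*l(310,30),.082),onz(W,*l(310,573),.082); print(np.array(e).round(4))
print('handle',onz(W,*l(650,330),.130))
for n in ('scene','side'): pass
E
```

```text
bar [ 0.4814 -0.3513  0.067 ] [ 0.5003 -0.4232  0.067 ] [ 0.49085714 -0.38723756  0.067     ] 0.07432889007149733 -75.21438175188823
cap [ 0.49061272 -0.38763232  0.045     ] [ 0.49071457 -0.38771544  0.045     ]
[ 0.49224324 -0.38383405  0.06775367] 0.0024836416608023373
wheel hub [ 0.54806096 -0.27918697  0.082     ] [ 0.54638427 -0.2787936   0.09      ]
[[ 0.4868 -0.277   0.082 ]
 [ 0.6057 -0.2771  0.082 ]
 [ 0.5422 -0.22    0.082 ]
 [ 0.5498 -0.3379  0.082 ]]
handle [ 0.59614698 -0.27870862  0.13      ]
```

```bash
python3 - <<'E'
from h import *
to([.4907,-.3875,.12],14.8)
to([.4907,-.3875,.049],14.8)
E
```

```text
shift [117.9   3.1  44.9] rot [-1.459e+01 -8.000e-02 -1.000e-02]
shift [188.9   3.1  45. ] rot [-1.459e+01 -8.000e-02 -1.000e-02]
```

>>> step_arm:
  commands: "20 1 10 -4 0 0;50 2 25 -9 0 0;80 3 37 -14.6 0 0;105 3 45 -14.6 0 0;118 3 45 -14.6 0 0;118 3 45 -14.6 0 0;118 3 45 -14.6 0 0"
  grip: 45

```text
time_s: 13.35
tcp_pos: [0.49, -0.3886, 0.1203]
eef_rot: [0.432, 0.56, -0.432, 0.56]
wrist_force: [0.8, 1.5, 1.3]
finger_gap: 0.526
```

```bash
python3 - <<'E'
from h import *
pr(); to([.4907,-.3875,.05],14.8)
snap('wrist','d2')
E
```

```text
t 13.35 p [ 0.49   -0.3886  0.1203] yaw 14.7 tilt 0.07 F [0.8 1.5 1.3] T [-0.03  0.02  0.  ] gap 44.9 q [ 0.62  0.55 -0.01  1.75  0.    0.84  0.87]
shift [70.3  1.  -0.8] rot [-0.1  -0.07 -0.  ]
```

```bash
python3 - <<'E'
from h import *
im,W=load('d2')
P=onz(W,276,165,.067);Q=onz(W,278.5,281,.067);d=Q-P; print((P+Q)/2,np.degrees(np.arctan2(d[1],d[0])),np.linalg.norm(d)); c=(P+Q)/2
to([c[0],c[1],.05],14.8)
E
```

```text
[ 0.4898881  -0.38594029  0.067     ] -74.06732685828143 0.07589316947148533
shift [71.5  0.1 -3.4] rot [-0.1   0.04 -0.08]
```

>>> step_arm:
  commands: "15 0.5 -1.5 0 0 0;30 0.5 -1.5 0 0 0;45 0.5 -1.5 0 0 0;58 0.5 -1.5 0 0 0;66 0.5 -1.5 0 0 0;71 0.5 -1.5 0 0 0;71 0.5 -1.5 0 0 0;71 0.5 -1.5 0 0 0"

```text
time_s: 14.07
tcp_pos: [0.4896, -0.3889, 0.0498]
eef_rot: [0.432, 0.559, -0.432, 0.56]
wrist_force: [0.9, -0.9, -0.6]
finger_gap: 0.526
```

>>> step_arm:
  commands: "0 0 0 0 0 0;0 0 0 0 0 0;0 0 0 0 0 0;0 0 0 0 0 0;0 0 0 0 0 0;0 0 0 0 0 0;0 0 0 0 0 0;0 0 0 0 0 0"
  grip: 2

```text
time_s: 14.73
tcp_pos: [0.4898, -0.389, 0.0499]
eef_rot: [0.432, 0.559, -0.432, 0.56]
wrist_force: [0.8, 0.4, 5.0]
finger_gap: 0.121
```

```bash
python3 - <<'E'
from h import *
pr()
snap('wrist','d3',(180,140,370,330),3.1)
E
```

```text
t 14.73 p [ 0.4898 -0.389   0.0499] yaw 14.6 tilt 0.08 F [0.8 0.4 5. ] T [-0.06 -0.1  -0.01] gap 10.3 q [ 0.62  0.65 -0.01  1.78  0.01  0.71  0.87]
```

```bash
python3 - <<'E'
from h import *
im=np.load('/tmp/d3.npy')
T=cams.camera_params('wrist')['T_tool_cam']; Wi=np.linalg.inv(T); K=cam('wrist')[0]
def pt(x,y,z):
    p=Wi@np.array([x,y,z,1]); u=K@p[:3]; return u[:2]/u[2]
outs=[]
for zo in (-.003,-.0015,0):
    o=cv2.resize(im[140:330,180:370],None,fx=3,fy=3,interpolation=cv2.INTER_CUBIC)
    for t in np.linspace(0,6.28,150):
        for x in (.0049,):
            u,v=pt(x,.027*np.cos(t),zo+.027*np.sin(t)); cv2.circle(o,(int((u-180)*3),int((v-140)*3)),1,(0,0,255),-1)
    u,v=pt(.0049-.022,0,zo-.038); cv2.circle(o,(int((u-180)*3),int((v-140)*3)),3,(0,255,0),-1)
    outs.append(o[60:470,80:500])
cv2.imwrite('pics/d3o.png',cv2.resize(np.hstack(outs),(800,260)))
E
```

>>> step_arm:
  commands: "-3 0 0 0 0 0;-10 0 0 0 0 0;-25 0 0 0 0 0;-50 0 0 0 0 0;-80 0 0 0 0 0;-115 0 0 0 0 0;-150 0 0 0 0 0;-180 0 0 0 0 0;-195 0 0 0 0 0;-200 0 0 0 0 0;-200 0 0 0 0 0"

```text
time_s: 15.7
tcp_pos: [0.4891, -0.3888, 0.2503]
eef_rot: [0.432, 0.559, -0.433, 0.56]
wrist_force: [0.7, 0.0, -2.4]
finger_gap: 0.123
```

```bash
python3 - <<'E'
from h import *
pr(); to([.5993,-.080,.23],14.6)
E
```

```text
t 15.7 p [ 0.4891 -0.3888  0.2503] yaw 14.58 tilt 0.08 F [ 0.7  0.  -2.4] T [-0.04  0.02  0.01] gap 10.5 q [ 0.62  0.41 -0.    1.65  0.    1.08  0.87]
shift [  20.1  184.3 -271.2] rot [-0.02  0.07 -0.05]
```

>>> step_arm:
  commands: "0 12 -18 0 0 0;0 30 -45 0 0 0;0 50 -74 0 0 0;0 70 -103 0 0 0;0 90 -132 0 0 0;0 110 -161 0 0 0;0 130 -190 0 0 0;5 148 -218 0 0 0;12 165 -242 0 0 0;20 177 -260 0 0 0;20 184 -271 0 0 0;20 184 -271 0 0 0"

```text
time_s: 16.7
tcp_pos: [0.5983, -0.076, 0.227]
eef_rot: [0.431, 0.562, -0.431, 0.559]
wrist_force: [-0.1, 0.2, -1.7]
finger_gap: 0.122
```

>>> step_arm:
  commands: "5 0 0 0 0 0;10 0 0 0 0 0;15 0 0 0 0 0;20 0 0 0 0 0;25 0 0 0 0 0;28 0 0 0 0 0;30 0 0 0 0 0;30 0 0 0 0 0;30 0 0 0 0 0"

```text
time_s: 17.45
tcp_pos: [0.599, -0.0801, 0.1993]
eef_rot: [0.432, 0.559, -0.432, 0.559]
wrist_force: [0.7, 0.0, -2.8]
finger_gap: 0.12
```

```bash
python3 - <<'E'
from h import *
pr(); to([.5993,-.080,.18],14.6)
snap('scene','d4s',(235,190,315,260),8);snap('side','d4d',(225,140,305,210),8)
E
```

```text
t 17.45 p [ 0.599  -0.0801  0.1993] yaw 14.59 tilt 0.0 F [ 0.7  0.  -2.8] T [-0.    0.01 -0.02] gap 10.3 q [ 0.17  0.43 -0.12  1.74  0.06  0.97  0.28]
shift [19.3  0.3 -0. ] rot [-0.01  0.   -0.  ]
```

```bash
python3 - <<'E'
from h import *
S=cam('scene');D=cam('side')
a=np.linspace(0,6.28,120)
def ring(c,p,z,rr):
    q=np.array([proj(c,[p[0]+rr*np.cos(t),p[1]+rr*np.sin(t),z]) for t in a]); return q
for n,c,o in (('scene',S,(235,190)),('side',D,(225,140))):
    for lab,p,z,rr in (('nutbot',(.599,-.0801),.1495,.027),('hubtop',(.5995,-.0801),.082,.029),('studtop',(.5993,-.08),.1205,.012)):
        q=(ring(c,p,z,rr)-o)*8; print(n,lab,q.min(0).round(0),q.max(0).round(0))
# sensitivity
print(proj(S,[.6,-.08,.15])-proj(S,[.599,-.08,.15]),proj(S,[.6,-.08,.15])-proj(S,[.6,-.081,.15]))
print(proj(D,[.6,-.08,.15])-proj(D,[.599,-.08,.15]),proj(D,[.6,-.08,.15])-proj(D,[.6,-.081,.15]))
E
```

```text
scene nutbot [215. 129.] [403. 273.]
scene hubtop [209. 272.] [403. 424.]
scene studtop [267. 233.] [349. 296.]
side nutbot [204. 254.] [362. 335.]
side hubtop [212. 413.] [375. 504.]
side studtop [253. 347.] [322. 384.]
[0.32971496 0.22029748] [ 0.28369748 -0.24863831]
[-0.35975391 -0.01427543] [-0.06034151  0.18726107]
```

>>> step_arm:
  commands: "5 0 0 0 0 0;10 0 0 0 0 0;15 0 0 0 0 0;20 0 0 0 0 0;24 0 0 0 0 0;27 0 0 0 0 0;29 0 0 0 0 0;31 0 0 0 0 0;33 0 0 0 0 0;33 0 0 0 0 0"

```text
time_s: 18.38
tcp_pos: [0.5988, -0.08, 0.1659]
eef_rot: [0.432, 0.56, -0.433, 0.559]
wrist_force: [0.4, -0.3, -2.4]
finger_gap: 0.12
```

```bash
python3 - <<'E'
from h import *
pr()
E
```

```text
t 18.38 p [ 0.5988 -0.08    0.1659] yaw 14.6 tilt 0.02 F [ 0.4 -0.3 -2.4] T [-0.    0.02 -0.01] gap 10.3 q [ 0.17  0.47 -0.12  1.77  0.07  0.91  0.27]
```

>>> step_arm:
  commands: "2 0 0 0 0 0;4 0 0 0 0 0;6 0 0 0 0 0;7 0 0 0 0 0;8 0 0 0 0 0;9 0 0 0 0 0;10 0 0 0 0 0;10 0 0 0 0 0;10 0 0 0 0 0"

```text
time_s: 19.13
tcp_pos: [0.599, -0.0801, 0.1563]
eef_rot: [0.432, 0.559, -0.432, 0.559]
wrist_force: [0.1, -0.2, -1.9]
finger_gap: 0.121
```

>>> step_arm:
  commands: "1 0 0 0 0 0;2 0 0 0 0 0;2 0 0 0 0 0;2 0 0 0 0 0"

```text
time_s: 19.47
tcp_pos: [0.5989, -0.0801, 0.1542]
eef_rot: [0.432, 0.56, -0.432, 0.559]
wrist_force: [0.1, -0.3, -2.3]
finger_gap: 0.121
```

>>> step_arm:
  commands: "1 0 0 0 0 0;2 0 0 0 0 0;2 0 0 0 0 0;2 0 0 0 0 0"

```text
time_s: 19.8
tcp_pos: [0.5989, -0.0801, 0.1522]
eef_rot: [0.432, 0.559, -0.432, 0.559]
wrist_force: [-0.6, 0.1, -3.1]
finger_gap: 0.116
```

>>> step_arm:
  commands: "0.5 0 0 0 0 0;1 0 0 0 0 0;1.5 0 0 0 0 0;1.5 0 0 0 0 0;1.5 0 0 0 0 0"

```text
time_s: 20.22
tcp_pos: [0.5989, -0.08, 0.1508]
eef_rot: [0.432, 0.559, -0.432, 0.559]
wrist_force: [0.2, -0.0, -2.5]
finger_gap: 0.121
```

>>> step_arm:
  commands: "0.5 0 0 0 0 0;1 0 0 0 0 0;1 0 0 0 0 0;1 0 0 0 0 0"

```text
time_s: 20.55
tcp_pos: [0.5991, -0.08, 0.1502]
eef_rot: [0.433, 0.559, -0.432, 0.56]
wrist_force: [-1.2, 0.3, 1.8]
finger_gap: 0.123
```

>>> step_arm:
  commands: "0 0 0 0 0 0;0 0 0 0 0 0;0 0 0 0 0 0;0 0 0 0 0 0"
  grip: 14

```text
time_s: 20.88
tcp_pos: [0.5991, -0.0801, 0.1498]
eef_rot: [0.432, 0.559, -0.432, 0.56]
wrist_force: [-0.6, -0.1, -0.5]
finger_gap: 0.163
```

```bash
python3 - <<'E'
from h import *
pr()
snap('side','e1d',(225,140,305,210),8);snap('wrist','e1',(180,140,370,330),3.1)
E
```

```text
t 20.88 p [ 0.5991 -0.0801  0.1498] yaw 14.6 tilt 0.02 F [-0.6 -0.1 -0.5] T [-0.01 -0.02 -0.  ] gap 13.9 q [ 0.17  0.49 -0.12  1.78  0.07  0.88  0.27]
```

>>> step_arm:
  commands: "0 0 0 -4 0 0;0 0 0 -8 0 0;0 0 0 -12 0 0;0 0 0 -16 0 0;0 0 0 -20 0 0;0 0 0 -24 0 0;0 0 0 -28 0 0;0 0 0 -30 0 0;0 0 0 -30 0 0"

```text
time_s: 21.73
tcp_pos: [0.5999, -0.08, 0.1501]
eef_rot: [0.273, 0.652, -0.272, 0.653]
wrist_force: [2.4, -0.2, 0.9]
finger_gap: 0.162
```

```bash
cat > look.py <<'E'
from h import *
import sys
pr(); n=sys.argv[1]
a=snap('wrist',n)[0][140:330,180:370]; b=snap('side',n+'d')[0][140:210,225:305]
cv2.imwrite(f'pics/{n}x.png',np.hstack([cv2.resize(a,(400,400)),cv2.resize(b,(400,400),interpolation=cv2.INTER_CUBIC)]))
E
python3 look.py e2
```

```text
t 21.73 p [ 0.5999 -0.08    0.1501] yaw 44.63 tilt 0.12 F [ 2.4 -0.2  0.9] T [ 0.13 -0.42 -0.02] gap 13.9 q [ 0.26  0.5  -0.24  1.77  0.15  0.88  0.73]
```

```bash
cat >> look.py <<'E'
g=np.load(f'/tmp/{n}d.npy').astype(int).max(2)
for u in (257,260,263): 
    col=g[185:215,u]; print(u,185+np.argmax(np.diff(col)>25), end=' ')
print()
E
python3 - <<'E'
import numpy as np
for n in ('e1d','e2d'):
    g=np.load(f'/tmp/{n}.npy').astype(int).max(2); print(n,[g[188:206,u].tolist() for u in (257,260,263)])
E
```

```text
e1d [[96, 96, 97, 98, 96, 97, 97, 98, 112, 151, 171, 184, 191, 205, 211, 197, 191, 190], [96, 96, 96, 97, 98, 98, 97, 100, 109, 136, 159, 167, 171, 190, 207, 200, 193, 190], [96, 95, 95, 95, 95, 95, 96, 97, 107, 132, 148, 151, 162, 192, 207, 195, 187, 184]]
e2d [[95, 95, 94, 94, 94, 95, 94, 94, 95, 98, 107, 157, 185, 204, 211, 197, 192, 190], [92, 92, 93, 94, 93, 93, 93, 94, 94, 93, 98, 113, 158, 189, 207, 200, 193, 189], [90, 89, 91, 90, 91, 90, 91, 91, 90, 91, 93, 111, 152, 191, 207, 195, 188, 184]]
```

>>> step_arm:
  commands: "0 0 0 -4 0 0;0 0 0 -8 0 0;0 0 0 -12 0 0;0 0 0 -16 0 0;0 0 0 -20 0 0;0 0 0 -20 0 0"

```text
time_s: 22.33
tcp_pos: [0.5996, -0.0812, 0.1507]
eef_rot: [0.156, 0.689, -0.156, 0.69]
wrist_force: [1.4, -1.6, 3.8]
finger_gap: 0.165
```

```bash
python3 look.py e3
```

```text
t 22.33 p [ 0.5996 -0.0812  0.1507] yaw 64.49 tilt 0.1 F [ 1.4 -1.6  3.8] T [-0.31 -0.25 -0.56] gap 14.1 q [ 0.32  0.51 -0.32  1.77  0.2   0.89  1.04]
257 197 260 198 263 198
```

>>> step_arm:
  commands: "0 0 0 3 0 0;0 0 0 6 0 0;0 0 0 9 0 0;2 0 0 9 0 0;4 0 0 9 0 0;4 0 0 9 0 0"

```text
time_s: 22.93
tcp_pos: [0.5981, -0.0799, 0.1448]
eef_rot: [0.209, 0.676, -0.209, 0.675]
wrist_force: [-0.8, -0.8, -0.1]
finger_gap: 0.162
```

```bash
python3 look.py e4; python3 - <<'E'
import numpy as np
for n in ('e1d','e2d','e3d','e4d'):
    g=np.load(f'/tmp/{n}.npy').astype(int).max(2); print(n,[g[194:204,u].tolist() for u in (257,260,263)])
E
```

```text
t 22.93 p [ 0.5981 -0.0799  0.1448] yaw 55.66 tilt 0.12 F [-0.8 -0.8 -0.1] T [-0.1   0.09 -0.03] gap 13.8 q [ 0.29  0.51 -0.28  1.78  0.18  0.88  0.9 ]
257 197 260 198 263 198 
e1d [[97, 98, 112, 151, 171, 184, 191, 205, 211, 197], [97, 100, 109, 136, 159, 167, 171, 190, 207, 200], [96, 97, 107, 132, 148, 151, 162, 192, 207, 195]]
e2d [[94, 94, 95, 98, 107, 157, 185, 204, 211, 197], [93, 94, 94, 93, 98, 113, 158, 189, 207, 200], [91, 91, 90, 91, 93, 111, 152, 191, 207, 195]]
e3d [[95, 95, 96, 103, 134, 175, 190, 205, 211, 197], [95, 95, 95, 97, 108, 142, 167, 189, 207, 200], [92, 92, 93, 93, 104, 133, 159, 191, 207, 195]]
e4d [[96, 95, 97, 104, 134, 175, 190, 205, 211, 197], [94, 95, 95, 98, 109, 149, 170, 190, 208, 200], [93, 93, 93, 95, 104, 138, 161, 192, 207, 194]]
```

>>> step_arm:
  commands: "0.5 0 0 5 0 0;1 0 0 10 0 0;1.2 0 0 15 0 0;1.5 0 0 20 0 0;2 0 0 25 0 0;2.2 0 0 30 0 0;2.6 0 0 35 0 0;3 0 0 40 0 0;3.3 0 0 45 0 0;3.7 0 0 50 0 0;3.7 0 0 50 0 0"

```text
time_s: 23.95
tcp_pos: [0.5989, -0.0798, 0.1419]
eef_rot: [0.475, 0.524, -0.475, 0.523]
wrist_force: [-1.1, -0.1, -0.3]
finger_gap: 0.165
```

```bash
python3 look.py e5
```

```text
t 23.95 p [ 0.5989 -0.0798  0.1419] yaw 5.51 tilt 0.02 F [-1.1 -0.1 -0.3] T [ 0.02  0.03 -0.07] gap 14.1 q [ 0.14  0.5  -0.08  1.79  0.05  0.86  0.13]
257 199 260 199 263 199
```

Running down freely. Continue clockwise.

>>> step_arm:
  commands: "0.5 0 0 5 0 0;1 0 0 10 0 0;1.2 0 0 15 0 0;1.5 0 0 20 0 0;2 0 0 25 0 0;2.2 0 0 30 0 0;2.6 0 0 35 0 0;3 0 0 40 0 0;3.3 0 0 45 0 0;3.7 0 0 50 0 0;3.7 0 0 50 0 0"

```text
time_s: 24.97
tcp_pos: [0.599, -0.0798, 0.1383]
eef_rot: [-0.652, -0.274, 0.652, -0.274]
wrist_force: [1.0, 0.2, -0.5]
finger_gap: 0.166
```

```bash
python3 look.py e6
```

```text
t 24.97 p [ 0.599  -0.0798  0.1383] yaw -44.39 tilt 0.01 F [ 1.   0.2 -0.5] T [ 0.01 -0.01 -0.04] gap 14.1 q [-0.02  0.5   0.13  1.8  -0.08  0.85 -0.63]
257 200 260 200 263 200
```

>>> step_arm:
  commands: "0.3 0 0 4 0 0;0.6 0 0 8 0 0;0.9 0 0 12 0 0;1.2 0 0 16 0 0;1.5 0 0 20 0 0;1.5 0 0 20 0 0"

```text
time_s: 25.57
tcp_pos: [0.599, -0.08, 0.1368]
eef_rot: [-0.689, -0.157, 0.689, -0.157]
wrist_force: [-0.0, -0.2, -0.9]
finger_gap: 0.162
```

```bash
python3 -c "
from h import *
pr()"
```

```text
t 25.57 p [ 0.599  -0.08    0.1368] yaw -64.33 tilt 0.0 F [-0.  -0.2 -0.9] T [-0.05  0.01  0.01] gap 13.8 q [-0.08  0.5   0.21  1.81 -0.13  0.85 -0.93]
```

>>> step_arm:
  commands: "0.3 0 0 3 0 0;0.6 0 0 6 0 0;0.9 0 0 9 0 0;1 0 0 12 0 0;1 0 0 15 0 0;1 0 0 15 0 0"

```text
time_s: 26.07
tcp_pos: [0.599, -0.08, 0.1359]
eef_rot: [0.704, 0.066, -0.704, 0.066]
wrist_force: [-0.2, -0.3, -0.2]
finger_gap: 0.166
```

```bash
python3 look.py e7
```

```text
t 26.07 p [ 0.599  -0.08    0.1359] yaw -79.25 tilt 0.0 F [-0.2 -0.3 -0.2] T [0.01 0.   0.02] gap 14.2 q [-0.13  0.51  0.27  1.81 -0.17  0.85 -1.16]
257 200 260 200 263 200
```

>>> step_arm:
  commands: "0.3 0 0 3 0 0;0.6 0 0 6 0 0;0.9 0 0 9 0 0;1 0 0 12 0 0;1 0 0 15 0 0;1 0 0 15 0 0"

```text
time_s: 26.67
tcp_pos: [0.5989, -0.08, 0.1348]
eef_rot: [-0.707, 0.027, 0.707, 0.027]
wrist_force: [0.5, -0.3, -0.3]
finger_gap: 0.162
```

```bash
python3 look.py e8
```

```text
t 26.67 p [ 0.5989 -0.08    0.1348] yaw -94.32 tilt 0.01 F [ 0.5 -0.3 -0.3] T [ 0.03 -0.   -0.03] gap 13.8 q [-0.18  0.51  0.33  1.81 -0.22  0.85 -1.38]
257 200 260 201 263 201
```

>>> step_arm:
  commands: "0.3 0 0 3 0 0;0.6 0 0 6 0 0;0.9 0 0 9 0 0;1 0 0 12 0 0;1 0 0 15 0 0;1 0 0 15 0 0"

```text
time_s: 27.27
tcp_pos: [0.5989, -0.0799, 0.1338]
eef_rot: [-0.697, 0.119, 0.697, 0.119]
wrist_force: [0.3, 0.6, 0.5]
finger_gap: 0.165
```

```bash
python3 look.py e9
```

```text
t 27.27 p [ 0.5989 -0.0799  0.1338] yaw -109.34 tilt 0.01 F [0.3 0.6 0.5] T [ 0.11 -0.01  0.03] gap 14.1 q [-0.22  0.52  0.4   1.82 -0.26  0.85 -1.61]
257 201 260 201 263 201
```

>>> step_arm:
  commands: "0.2 0 0 2 0 0;0.4 0 0 4 0 0;0.6 0 0 6 0 0;0.6 0 0 8 0 0;0.6 0 0 8 0 0"

```text
time_s: 27.78
tcp_pos: [0.5992, -0.0801, 0.1334]
eef_rot: [0.687, -0.167, -0.687, -0.167]
wrist_force: [-0.2, 0.8, 0.9]
finger_gap: 0.161
```

```bash
python3 look.py f1
```

```text
t 27.78 p [ 0.5992 -0.0801  0.1334] yaw -117.33 tilt 0.03 F [-0.2  0.8  0.9] T [ 0.04 -0.06  0.02] gap 13.8 q [-0.25  0.53  0.43  1.82 -0.28  0.85 -1.73]
257 201 260 201 263 201
```

>>> step_arm:
  commands: "0.2 0 0 2 0 0;0.4 0 0 4 0 0;0.4 0 0 6 0 0;0.4 0 0 8 0 0;0.4 0 0 8 0 0"

```text
time_s: 28.3
tcp_pos: [0.5992, -0.0799, 0.1333]
eef_rot: [0.674, -0.214, -0.674, -0.215]
wrist_force: [0.5, 0.8, 3.5]
finger_gap: 0.163
```

```bash
python3 look.py f2
```

```text
t 28.3 p [ 0.5992 -0.0799  0.1333] yaw -125.34 tilt 0.03 F [0.5 0.8 3.5] T [0.12 0.03 0.09] gap 14.0 q [-0.27  0.53  0.47  1.82 -0.31  0.86 -1.85]
257 201 260 201 263 201
```

>>> step_arm:
  commands: "-2 0 0 0 0 0;-2 0 0 2 0 0;-2 0 0 4 0 0;-2 0 0 6 0 0;-2 0 0 6 0 0"

```text
time_s: 28.82
tcp_pos: [0.5987, -0.0798, 0.1348]
eef_rot: [-0.661, 0.25, 0.662, 0.25]
wrist_force: [-1.0, 0.4, 1.3]
finger_gap: 0.167
```

```bash
python3 look.py f3
```

```text
t 28.82 p [ 0.5987 -0.0798  0.1348] yaw -131.38 tilt 0.04 F [-1.   0.4  1.3] T [0.27 0.15 0.15] gap 14.3 q [-0.29  0.54  0.49  1.82 -0.32  0.86 -1.94]
257 200 260 201 263 201
```

```bash
python3 - <<'E'
from h import *
a=np.linspace(0,6.28,120); D=cam('side');S=cam('scene')
for z in (.082,.084,.086,.0915,.1005):
    q=np.array([proj(D,[.5993+.027*np.cos(t),-.08+.027*np.sin(t),z]) for t in a]); k=np.array([proj(S,[.5993+.027*np.cos(t),-.08+.027*np.sin(t),z]) for t in a]);print(z,q[:,1].max().round(2),k[:,1].max().round(2))
for n in ('e1d','e2d','e3d','e5d','e8d','e9d','f1d','f2d','f3d'):
    g=np.load(f'/tmp/{n}.npy').astype(int).max(2); c=g[185:212,261]; thr=125; i=np.where(c>thr)[0][0]; print(n,185+i-1+(thr-c[i-1])/(c[i]-c[i-1]))
im=snap('scene','f3s',(245,190,305,250),8)[0]
E
```

```text
0.082 202.56 242.25
0.084 201.97 241.73
0.086 201.38 241.22
0.0915 199.75 239.79
0.1005 197.05 237.43
e1d 196.64
e2d 199.3095238095238
e3d 198.66666666666666
e5d 199.5483870967742
e8d 201.23214285714286
e9d 201.5897435897436
f1d 201.53658536585365
f2d 201.55
f3d 201.57894736842104
```

```bash
python3 - <<'E'
from h import *
a=np.load('/tmp/b8s.npy')[195:290,215:335]; b=np.load('/tmp/f3s.npy')[195:290,215:335]
cv2.imwrite('pics/cmp.png',np.hstack([cv2.resize(x,(400,317),interpolation=cv2.INTER_CUBIC) for x in(a,b)]))
# bar angle in tool frame per wrist image : track dark bar via predicted? print carrier edge
E
```

>>> step_arm:
  commands: "0 0 0 2 0 0;0 0 0 4 0 0;0 0 0 6 0 0;0 0 0 6 0 0"

```text
time_s: 29.3
tcp_pos: [0.5987, -0.0792, 0.1349]
eef_rot: [-0.647, 0.284, 0.648, 0.284]
wrist_force: [-1.4, 3.4, 3.3]
finger_gap: 0.163
```

```bash
python3 look.py f4
```

```text
t 29.3 p [ 0.5987 -0.0792  0.1349] yaw -137.34 tilt 0.07 F [-1.4  3.4  3.3] T [0.66 0.37 0.19] gap 13.9 q [-0.31  0.54  0.52  1.82 -0.34  0.87 -2.03]
257 201 260 201 263 201
```

>>> step_arm:
  commands: "0 0 0 2 0 0;0 0 0 4 0 0;0 0 0 6 0 0;0 0 0 6 0 0"

```text
time_s: 29.73
tcp_pos: [0.5989, -0.0793, 0.1349]
eef_rot: [-0.632, 0.317, 0.632, 0.317]
wrist_force: [-2.6, 3.6, 3.3]
finger_gap: 0.167
```

```bash
python3 look.py f5
```

```text
t 29.73 p [ 0.5989 -0.0793  0.1349] yaw -143.3 tilt 0.04 F [-2.6  3.6  3.3] T [0.73 0.43 0.4 ] gap 14.2 q [-0.33  0.55  0.54  1.82 -0.36  0.87 -2.12]
257 201 260 201 263 201
```

```bash
python3 - <<'E'
from h import *
k=190/400
for n,p,q,z in [('e3',(238,105),(193,390),.1605),('e4',(212,125),(200,390),.1605),('e6',(188,135),(208,390),.156),('e9',(187,145),(208,390),.151),('f3',(182,145),(209,390),.149),('f5',(175,142),(215,390),.149)]:
    im,W=load(n)
    P=onz(W,180+p[0]*k,140+p[1]*k,z);Q=onz(W,180+q[0]*k,140+q[1]*k,z);d=Q-P
    print(n,'bar dir',np.degrees(np.arctan2(d[1],d[0])).round(1),'perp(yaw equiv)',(np.degrees(np.arctan2(d[1],d[0]))+90).round(1),P.round(4))
E
```

```text
e3 bar dir -33.3 perp(yaw equiv) 56.7 [ 0.563  -0.0564  0.1605]
e4 bar dir -36.6 perp(yaw equiv) 53.4 [ 0.5648 -0.0552  0.1605]
e6 bar dir -130.4 perp(yaw equiv) -40.4 [ 0.6244 -0.05    0.156 ]
e9 bar dir 165.0 perp(yaw equiv) 255.0 [ 0.6345 -0.0903  0.151 ]
f3 bar dir 144.1 perp(yaw equiv) 234.1 [ 0.6277 -0.1017  0.149 ]
f5 bar dir 134.8 perp(yaw equiv) 224.8 [ 0.6242 -0.1066  0.149 ]
```

```bash
python3 - <<'E'
from h import *
for n in ('e6','e8','e9','f1','f3','f5'):
    im=np.load(f'/tmp/{n}.npy'); _,W=load(n); s=W
    # direction from nut axis toward camera in xy
    C=-W[1].T@W[2]; ax=np.array([.5990,-.0799]); d=C[:2]-ax; d/=np.linalg.norm(d)
    e=[proj(W,[*(ax+d*.029),.082])]+[proj(W,[*(ax+d*.027),h]) for h in (.082,.083,.084,.086,.088)]+[proj(W,[*(ax+d*.029),.064])]
    u=int(round(e[0][0])); col=cv2.cvtColor(im,cv2.COLOR_BGR2GRAY)[170:200,u].astype(int)
    print(n,'u',u,'hubtop',e[0][1].round(1),'nutbot@.082,.083,.084,.086,.088',[x[1].round(1) for x in e[1:6]],'hubfoot',e[6][1].round(1)); print(col.tolist())
E
```

```text
e6 u 275 hubtop 182.2 nutbot@.082,.083,.084,.086,.088 [np.float64(185.5), np.float64(185.9), np.float64(186.3), np.float64(187.2), np.float64(188.1)] hubfoot 175.3
[202, 201, 200, 199, 198, 199, 194, 169, 151, 154, 155, 157, 161, 182, 198, 199, 200, 202, 186, 97, 80, 74, 69, 69, 65, 63, 59, 58, 59, 58]
e8 u 275 hubtop 183.5 nutbot@.082,.083,.084,.086,.088 [np.float64(186.8), np.float64(187.2), np.float64(187.6), np.float64(188.6), np.float64(189.5)] hubfoot 176.4
[195, 195, 194, 193, 190, 191, 195, 181, 126, 132, 134, 135, 134, 140, 175, 199, 197, 199, 180, 68, 72, 63, 60, 59, 58, 49, 50, 53, 52, 52]
e9 u 275 hubtop 184.1 nutbot@.082,.083,.084,.086,.088 [np.float64(187.4), np.float64(187.8), np.float64(188.3), np.float64(189.2), np.float64(190.1)] hubfoot 176.9
[194, 193, 190, 190, 192, 194, 196, 184, 133, 121, 123, 124, 124, 128, 163, 195, 198, 192, 151, 68, 71, 60, 59, 56, 54, 48, 49, 52, 48, 49]
f1 u 274 hubtop 184.9 nutbot@.082,.083,.084,.086,.088 [np.float64(188.2), np.float64(188.7), np.float64(189.1), np.float64(190.0), np.float64(191.0)] hubfoot 177.7
[189, 189, 192, 194, 194, 194, 195, 195, 185, 147, 119, 122, 122, 123, 124, 152, 191, 187, 89, 68, 67, 57, 56, 58, 53, 52, 51, 50, 47, 48]
f3 u 274 hubtop 183.6 nutbot@.082,.083,.084,.086,.088 [np.float64(186.9), np.float64(187.3), np.float64(187.8), np.float64(188.7), np.float64(189.6)] hubfoot 176.5
[193, 194, 195, 195, 196, 197, 201, 186, 125, 123, 124, 123, 122, 126, 165, 199, 182, 86, 68, 65, 61, 61, 58, 56, 52, 53, 50, 48, 47, 49]
f5 u 275 hubtop 183.4 nutbot@.082,.083,.084,.086,.088 [np.float64(186.7), np.float64(187.2), np.float64(187.6), np.float64(188.5), np.float64(189.4)] hubfoot 176.3
[197, 197, 199, 198, 198, 199, 200, 183, 121, 127, 126, 126, 127, 131, 169, 203, 196, 151, 67, 72, 58, 59, 57, 56, 55, 54, 52, 51, 49, 46]
```

>>> step_arm:
  commands: "0 0 0 -3 0 0;0 0 0 -6 0 0;0 0 0 -8 0 0;0 0 0 -8 0 0"

```text
time_s: 30.17
tcp_pos: [0.5993, -0.0809, 0.1348]
eef_rot: [0.653, -0.273, -0.652, -0.273]
wrist_force: [0.8, 1.4, -0.5]
finger_gap: 0.166
```

>>> step_arm:
  commands: "0 0 0 0 0 0;0 0 0 0 0 0;0 0 0 0 0 0;0 0 0 0 0 0;0 0 0 0 0 0"
  grip: 2

```text
time_s: 30.58
tcp_pos: [0.5998, -0.0804, 0.135]
eef_rot: [0.653, -0.273, -0.652, -0.273]
wrist_force: [3.8, 1.1, -1.7]
finger_gap: 0.121
```

```bash
python3 look.py f6
```

```text
t 30.58 p [ 0.5998 -0.0804  0.135 ] yaw -135.41 tilt 0.11 F [ 3.8  1.1 -1.7] T [ 0.14 -0.96  0.25] gap 10.3 q [-0.31  0.54  0.51  1.82 -0.34  0.87 -2.  ]
257 201 260 201 263 201
```

>>> step_arm:
  commands: "0 0 0 1 0 0;0 0 0 2 0 0;0 0 0 2 0 0"

```text
time_s: 30.93
tcp_pos: [0.5995, -0.0804, 0.1351]
eef_rot: [0.648, -0.285, -0.647, -0.284]
wrist_force: [5.8, 0.3, -1.3]
finger_gap: 0.123
```

```bash
python3 -c "
from h import *
pr()"
```

```text
t 30.93 p [ 0.5995 -0.0804  0.1351] yaw -137.44 tilt 0.09 F [ 5.8  0.3 -1.3] T [-0.02 -1.08  0.48] gap 10.5 q [-0.31  0.54  0.52  1.82 -0.34  0.87 -2.03]
```

>>> step_arm:
  commands: "0 0 0 1 0 0;0 0 0 2 0 0;0 0 0 2 0 0"

```text
time_s: 31.18
tcp_pos: [0.5994, -0.0803, 0.1351]
eef_rot: [0.643, -0.296, -0.642, -0.295]
wrist_force: [4.0, -0.2, -0.7]
finger_gap: 0.12
```

```bash
python3 -c "
from h import *
pr()"
```

```text
t 31.18 p [ 0.5994 -0.0803  0.1351] yaw -139.41 tilt 0.07 F [ 4.  -0.2 -0.7] T [-0.04 -1.11  0.63] gap 10.2 q [-0.32  0.54  0.53  1.82 -0.35  0.87 -2.06]
```

>>> step_arm:
  commands: "0 0 0 1 0 0;0 0 0 2 0 0;0 0 0 2 0 0"

```text
time_s: 31.43
tcp_pos: [0.5993, -0.0801, 0.1351]
eef_rot: [0.638, -0.307, -0.637, -0.306]
wrist_force: [5.0, 2.0, -1.2]
finger_gap: 0.116
```

```bash
python3 -c "
from h import *
pr()"; python3 look.py f7
```

```text
t 31.43 p [ 0.5993 -0.0801  0.1351] yaw -141.37 tilt 0.05 F [ 5.   2.  -1.2] T [-0.02 -1.1   0.82] gap 9.9 q [-0.32  0.54  0.54  1.82 -0.35  0.87 -2.09]
t 31.43 p [ 0.5993 -0.0801  0.1351] yaw -141.37 tilt 0.05 F [ 5.   2.  -1.2] T [-0.02 -1.1   0.82] gap 9.9 q [-0.32  0.54  0.54  1.82 -0.35  0.87 -2.09]
257 201 260 201 263 201
```

>>> step_arm:
  commands: "0 0 0 0 0 0;0 0 0 0 0 0;0 0 0 0 0 0;0 0 0 0 0 0;-10 0 0 0 0 0;-30 0 0 0 0 0;-55 0 0 0 0 0;-80 0 0 0 0 0;-80 0 0 0 0 0;-80 0 0 0 0 0"
  grip: 50

```text
time_s: 32.37
tcp_pos: [0.5997, -0.0804, 0.217]
eef_rot: [0.638, -0.306, -0.636, -0.307]
wrist_force: [-0.2, -0.1, -0.2]
finger_gap: 0.585
```

```bash
python3 look.py f8; python3 - <<'E'
from h import *
a=snap('scene','f8s')[0]; cv2.imwrite('pics/f8sx.png',cv2.resize(a[150:330,120:360],None,fx=3.2,fy=3.2,interpolation=cv2.INTER_CUBIC))
E
```

```text
t 32.37 p [ 0.5997 -0.0804  0.217 ] yaw -141.43 tilt 0.19 F [-0.2 -0.1 -0.2] T [0.01 0.06 0.04] gap 49.9 q [-0.37  0.44  0.59  1.77 -0.28  1.02 -2.14]
257 201 260 201 263 201
```

```bash
python3 - <<'E'
from h import *
im,W=load('f8')
g=cv2.cvtColor(im,cv2.COLOR_BGR2GRAY)
print(g[155:175,276].tolist(), g[262:280,278].tolist())
for z in (.149,.152,.155):
    P=onz(W,276.5,163.3,z);Q=onz(W,278,271.2,z); print(z,P.round(4),Q.round(4),((P+Q)/2).round(4),np.linalg.norm(P-Q))
# cap circle at z .127
o=im.copy()
for z,rr,c in ((.127,.027,(0,0,255)),(.082,.029,(0,255,0)),(.082,.027,(255,0,0))):
    for t in np.linspace(0,6.28,200):
        u,v=proj(W,[.5993+rr*np.cos(t),-.0801+rr*np.sin(t),z]); cv2.circle(o,(int(u),int(v)),0,c,-1)
cv2.imwrite('pics/f8o.png',cv2.resize(o[140:290,200:360],None,fx=4.5,fy=4,interpolation=cv2.INTER_NEAREST))
E
```

```text
[204, 200, 172, 120, 125, 147, 153, 74, 68, 77, 82, 91, 98, 99, 100, 100, 101, 100, 100, 101] [83, 84, 83, 83, 83, 82, 80, 83, 78, 74, 158, 213, 206, 206, 196, 154, 116, 119]
0.149 [ 0.6227 -0.1114  0.149 ] [ 0.5752 -0.0535  0.149 ] [ 0.599  -0.0824  0.149 ] 0.07484223768728498
0.152 [ 0.6231 -0.1118  0.152 ] [ 0.5763 -0.0548  0.152 ] [ 0.5997 -0.0833  0.152 ] 0.07377991085893362
0.155 [ 0.6235 -0.1123  0.155 ] [ 0.5773 -0.0561  0.155 ] [ 0.6004 -0.0842  0.155 ] 0.07271758403058241
```

```bash
python3 - <<'E'
from h import *
S=cam('scene');D=cam('side')
for n,a,b in [('purple',(203,190),(345.5,206)),('red',(239,159.5),(350,239.5)),('cup',(241,197),(317,222))]:
    X,e=tri((S,*a),(D,*b)); print(n,X.round(3),e.round(4))
for n in ('scene','side'):
    im=snap(n,'g_'+n)[0]
    hsv=cv2.cvtColor(im,cv2.COLOR_BGR2HSV); m=((hsv[:,:,1]<40)&(hsv[:,:,2]>195)).astype(np.uint8)
    k,l,s,c=cv2.connectedComponentsWithStats(m)
    for i in range(1,k):
        if 60<s[i,4]<500: print(n,s[i].tolist(),c[i].round(1))
E
```

```text
purple [ 0.361 -0.082  0.064] 0.0012
red [0.352 0.064 0.064] 0.0004
cup [ 0.439 -0.023  0.047] 0.0003
scene [304, 54, 17, 24, 201] [312.6  63.6]
scene [243, 213, 19, 32, 240] [254.9 226.8]
scene [199, 218, 17, 13, 174] [206.7 224.1]
scene [159, 239, 18, 14, 189] [167.3 245.3]
scene [0, 252, 24, 20, 137] [ 10.9 260.7]
side [159, 169, 21, 11, 171] [168.8 174. ]
side [183, 169, 25, 39, 499] [192.7 188. ]
side [318, 170, 15, 10, 98] [325.  173.6]
side [309, 187, 15, 10, 120] [315.8 191.3]
side [311, 218, 15, 21, 152] [317.4 229.1]
side [216, 228, 23, 53, 170] [227.  254.5]
side [265, 229, 16, 56, 174] [273.  257.6]
side [312, 259, 19, 16, 232] [321.1 265.7]
side [204, 262, 12, 27, 78] [209.5 274.5]
```

```bash
python3 - <<'E'
from h import *
im=cv2.imread('pics/g_side.png'); cv2.imwrite('pics/g_side_c.png',cv2.resize(im[140:310,220:400],None,fx=3.5,fy=3.5,interpolation=cv2.INTER_CUBIC))
im=cv2.imread('pics/g_scene.png'); cv2.imwrite('pics/g_scene_c.png',cv2.resize(im[120:300,130:330],None,fx=3.3,fy=3.3,interpolation=cv2.INTER_CUBIC))
E
python3 - <<'E'
from h import *
S=cam('scene');D=cam('side')
print('A',onz(D,321.7,265.1,.064))
sc=lambda u,v:(130+u/3.3,120+v/3.3); sd=lambda u,v:(220+u/3.5,140+v/3.5)
for n,a,b in [('B',(256,345),(337,180)),('C',(127,414),(369,118))]:
    X,e=tri((S,*sc(*a)),(D,*sd(*b))); print(n,X.round(4),e,onz(S,*sc(*a),.064).round(4),onz(D,*sd(*b),.064).round(4))
im,W=load('f8')
# wells: circles top z .064 ; left (200,193) right (351,181) top(268,108)
for u,v in [(200.5,192),(351,181),(268.5,108.5)]: print('well',onz(W,u,v,.064).round(4))
import numpy as np
for i in range(4):
    a=np.radians(44+90*i); w=np.array([.599+.068*np.cos(a),-.0801+.068*np.sin(a),.064]); print(w.round(4),proj(W,w).round(1))
E
```

```text
A [0.41900273 0.16302275 0.064     ]
B [ 0.4483 -0.154   0.0608] 0.0007384280299978681 [ 0.4512 -0.1556  0.064 ] [ 0.4475 -0.1498  0.064 ]
C [ 0.4243 -0.261   0.0602] 0.000523921477167403 [ 0.4274 -0.2626  0.064 ] [ 0.4238 -0.2552  0.064 ]
well [ 0.6493 -0.036   0.064 ]
well [ 0.5512 -0.1272  0.064 ]
well [ 0.6462 -0.1302  0.064 ]
[ 0.6479 -0.0329  0.064 ] [199.7 195.6]
[ 0.5518 -0.0312  0.064 ] [282.2 257.6]
[ 0.5501 -0.1273  0.064 ] [352.1 181.6]
[ 0.6462 -0.129   0.064 ] [267.6 109.6]
```

```bash
python3 - <<'E'
from h import *
to([.449,-.1535,.20],-45)
E
```

```text
shift [ 14.1 162.5  35.6] rot [-9.641e+01  1.400e-01 -1.000e-02]
```

>>> step_arm:
  commands: "0 15 3 -7 0 0;0 35 7 -14 0 0;0 55 12 -21 0 0;0 75 17 -28 0 0;0 95 22 -35 0 0;0 115 27 -42 0 0;0 135 31 -49 0 0;0 152 34 -56 0 0;5 162 36 -63 0 0;10 162 36 -70 0 0;14 162 36 -77 0 0;14 162 36 -84 0 0"
  grip: 80

```text
time_s: 33.62
tcp_pos: [0.4488, -0.1529, 0.1997]
eef_rot: [-0.677, -0.201, 0.679, -0.2]
wrist_force: [-0.7, -0.0, 0.1]
finger_gap: 0.939
```

>>> step_arm:
  commands: "0 0 0 -6 0 0;0 0 0 -12.4 0 0;0 0 0 -12.4 0 0;0 0 0 -12.4 0 0"

```text
time_s: 33.95
tcp_pos: [0.4495, -0.1531, 0.2004]
eef_rot: [-0.653, -0.27, 0.654, -0.269]
wrist_force: [0.2, 0.0, 0.4]
finger_gap: 0.937
```

```bash
python3 - <<'E'
from h import *
pr(); snap('wrist','h1')
E
```

```text
t 33.95 p [ 0.4495 -0.1531  0.2004] yaw -45.2 tilt 0.06 F [0.2 0.  0.4] T [ 0.01  0.01 -0.02] gap 80.0 q [-0.05  0.21  0.35  2.07 -0.09  0.88 -0.44]
```

```bash
python3 - <<'E'
from h import *
im,W=load('h1')
hsv=cv2.cvtColor(im,cv2.COLOR_BGR2HSV); m=((hsv[:,:,1]<30)&(hsv[:,:,2]>212)).astype(np.uint8)
m[:, :]=cv2.morphologyEx(m,cv2.MORPH_OPEN,np.ones((3,3),np.uint8))
k,l,s,c=cv2.connectedComponentsWithStats(m)
for i in range(1,k):
    if 600<s[i,4]<4000: print(s[i].tolist(),c[i].round(1),onz(W,*c[i],.064).round(4))
B=onz(W,276.8,193,.064);print(B)
to([.4495,-.153,.1],-45)
E
```

```text
[407, 0, 42, 46, 617] [429.6  22.1] [ 0.6191 -0.1421  0.064 ]
[311, 43, 65, 70, 2910] [344.1  78.1] [ 0.5501 -0.1267  0.064 ]
[148, 68, 37, 40, 1183] [166.2  87.2] [ 0.4497 -0.0348  0.064 ]
[250, 169, 53, 51, 2103] [276.2 194.1] [ 0.4487 -0.1547  0.064 ]
[317, 270, 48, 42, 1586] [340.3 290.3] [ 0.4246 -0.2624  0.064 ]
[ 0.44968739 -0.15439954  0.064     ]
shift [ 1.005e+02 -1.000e-01 -0.000e+00] rot [-0.2   0.03  0.04]
```

>>> step_arm:
  commands: "20 0.5 1.5 0 0 0;50 0.5 1.5 0 0 0;80 0.5 1.5 0 0 0;110 0.5 1.5 0 0 0;135 0.5 1.5 0 0 0;152 0.5 1.5 0 0 0;162 0.5 1.5 0 0 0;166 0.5 1.5 0 0 0;166 0.5 1.5 0 0 0;166 0.5 1.5 0 0 0"

```text
time_s: 34.83
tcp_pos: [0.4498, -0.1546, 0.0355]
eef_rot: [0.654, 0.27, -0.653, 0.271]
wrist_force: [0.8, -0.8, -0.6]
finger_gap: 0.937
```

>>> step_arm:
  commands: "0 0 0 0 0 0;0 0 0 0 0 0;0 0 0 0 0 0;0 0 0 0 0 0;0 0 0 0 0 0;0 0 0 0 0 0;0 0 0 0 0 0;0 0 0 0 0 0"
  grip: 35

```text
time_s: 35.5
tcp_pos: [0.4499, -0.1544, 0.0361]
eef_rot: [0.654, 0.27, -0.653, 0.271]
wrist_force: [-1.9, 0.7, 7.5]
finger_gap: 0.514
```

```bash
python3 - <<'E'
from h import *
pr(); snap('wrist','h2')
E
```

```text
t 35.5 p [ 0.4499 -0.1544  0.0361] yaw -45.01 tilt 0.1 F [-1.9  0.7  7.5] T [ 0.11  0.39 -0.05] gap 43.9 q [ 0.05  0.5   0.26  2.16 -0.26  0.5  -0.29]
```

>>> step_arm:
  commands: "-3 0 0 0 0 0;-12 0 0 0 0 0;-30 0 0 0 0 0;-60 0 0 0 0 0;-95 0 0 0 0 0;-125 0 0 0 0 0;-150 0 0 0 0 0;-160 0 0 0 0 0;-160 0 0 0 0 0"

```text
time_s: 36.3
tcp_pos: [0.4507, -0.1547, 0.1976]
eef_rot: [0.655, 0.27, -0.651, 0.272]
wrist_force: [0.6, 1.0, -1.5]
finger_gap: 0.519
```

```bash
python3 - <<'E'
from h import *
pr(); to([.5507,-.127,.19],-45)
E
```

```text
t 36.3 p [ 0.4507 -0.1547  0.1976] yaw -45.0 tilt 0.33 F [ 0.6  1.  -1.5] T [-0.05 -0.01 -0.04] gap 44.3 q [-0.06  0.21  0.36  2.07 -0.1   0.87 -0.42]
shift [  8.1  51.1 -90.3] rot [ 0.   -0.21 -0.25]
```

>>> step_arm:
  commands: "0 8 -15 0 0 0;0 20 -38 0 0 0;0 33 -62 0 0 0;2 44 -80 0 0 0;5 51 -90 0 0 0;8 51 -90 0 0 0;8 51 -90 0 0 0;8 51 -90 0 0 0"

```text
time_s: 36.97
tcp_pos: [0.5469, -0.1275, 0.1856]
eef_rot: [-0.652, -0.271, 0.655, -0.27]
wrist_force: [0.4, -0.2, -1.1]
finger_gap: 0.516
```

```bash
python3 - <<'E'
from h import *
im,W=load('h2'); print('lid in h2',onz(W,276,308.5,.064).round(4))
pr(); to([.5507,-.127,.09],-45); snap('wrist','h3')
E
```

```text
lid in h2 [ 0.4495 -0.1547  0.064 ]
t 36.97 p [ 0.5469 -0.1275  0.1856] yaw -45.08 tilt 0.2 F [ 0.4 -0.2 -1.1] T [-0.02  0.01 -0.04] gap 44.1 q [-0.1   0.38  0.33  1.88 -0.15  0.91 -0.48]
shift [95.6  2.6 -3.3] rot [-0.08  0.14  0.14]
```

>>> step_arm:
  commands: "10 2 -3 0 0 0;25 2 -3 0 0 0;40 2 -3 0 0 0;50 2 -3 0 0 0;50 2 -3 0 0 0;50 2 -3 0 0 0"

```text
time_s: 37.52
tcp_pos: [0.5519, -0.1263, 0.1365]
eef_rot: [-0.653, -0.271, 0.654, -0.27]
wrist_force: [-0.1, -0.8, -0.7]
finger_gap: 0.521
```

```bash
python3 - <<'E'
from h import *
pr(); to([.5507,-.127,.09],-45); snap('wrist','h4'); snap('side','h4d',(230,130,340,230),6)
E
```

```text
t 37.52 p [ 0.5519 -0.1263  0.1365] yaw -45.03 tilt 0.06 F [-0.1 -0.8 -0.7] T [ 0.02 -0.05  0.05] gap 44.5 q [-0.08  0.45  0.31  1.91 -0.19  0.81 -0.46]
shift [46.5 -0.4  1.3] rot [-0.03  0.04  0.05]
```

>>> step_arm:
  commands: "8 -0.5 1 0 0 0;16 -0.5 1 0 0 0;24 -0.5 1 0 0 0;31 -0.5 1 0 0 0;36 -0.5 1 0 0 0;40 -0.5 1 0 0 0;43 -0.5 1 0 0 0;45 -0.5 1 0 0 0;46 -0.5 1 0 0 0;46 -0.5 1 0 0 0"

```text
time_s: 38.45
tcp_pos: [0.5514, -0.1265, 0.0908]
eef_rot: [-0.653, -0.271, 0.653, -0.271]
wrist_force: [-0.5, 0.6, -1.0]
finger_gap: 0.516
```

```bash
python3 - <<'E'
from h import *
pr()
E
```

```text
t 38.45 p [ 0.5514 -0.1265  0.0908] yaw -45.0 tilt 0.0 F [-0.5  0.6 -1. ] T [-0.01  0.02  0.03] gap 44.0 q [-0.06  0.52  0.29  1.93 -0.22  0.72 -0.43]
```

>>> step_arm:
  commands: "0.5 0 0 0 0 0;1 0 0 0 0 0;1.5 0 0 0 0 0;1.5 0 0 0 0 0"

```text
time_s: 38.78
tcp_pos: [0.5517, -0.1265, 0.0902]
eef_rot: [0.654, 0.271, -0.653, 0.271]
wrist_force: [-1.6, -0.5, 3.8]
finger_gap: 0.517
```

>>> step_arm:
  commands: "0 0 0 0 0 0;0 0 0 0 0 0;0 0 0 0 0 0;0 0 0 0 0 0;0 0 0 0 0 0;-10 0 0 0 0 0;-30 0 0 0 0 0;-60 0 0 0 0 0;-95 0 0 0 0 0;-120 0 0 0 0 0;-120 0 0 0 0 0"
  grip: 70

```text
time_s: 39.7
tcp_pos: [0.5547, -0.1275, 0.2158]
eef_rot: [0.657, 0.269, -0.65, 0.272]
wrist_force: [1.0, 0.2, 0.1]
finger_gap: 0.821
```

```bash
python3 - <<'E'
from h import *
pr(); snap('wrist','h5'); snap('side','h5d',(220,130,360,240),5)
to([.4245,-.2615,.20],45);to([.4245,-.2615,.20],-45)
E
```

```text
t 39.7 p [ 0.5547 -0.1275  0.2158] yaw -45.03 tilt 0.61 F [1.  0.2 0.1] T [-0.03 -0.04  0.06] gap 70.1 q [-0.11  0.35  0.34  1.85 -0.14  0.96 -0.49]
shift [ 10.7   5.2 185.6] rot [-90.01   0.    -0.2 ]
shift [ 10.7   5.2 185.6] rot [-0.01 -0.13 -0.13]
```

>>> step_arm:
  commands: "0 0 15 -7 0 0;0 1 35 -14 0 0;0 2 58 -21 0 0;0 3 82 -28 0 0;2 4 106 -35 0 0;4 5 130 -42 0 0;6 5 150 -49 0 0;8 5 168 -56 0 0;10 5 180 -63 0 0;10 5 186 -70 0 0;10 5 186 -77 0 0;10 5 186 -84 0 0"

```text
time_s: 40.8
tcp_pos: [0.422, -0.2616, 0.1982]
eef_rot: [0.303, 0.64, -0.303, 0.638]
wrist_force: [-0.4, 0.4, -0.9]
finger_gap: 0.822
```

>>> step_arm:
  commands: "0 0 0 -6 0 0;0 0 0 -6 0 0;0 0 0 -6 0 0;0 0 0 -6 0 0"
  grip: 75

```text
time_s: 41.13
tcp_pos: [0.4229, -0.2614, 0.1988]
eef_rot: [0.272, 0.653, -0.272, 0.652]
wrist_force: [-0.8, 0.9, 0.1]
finger_gap: 0.883
```

```bash
cat > pots.py <<'E'
from h import *
import sys
pr(); im,W=snap('wrist',sys.argv[1])
hsv=cv2.cvtColor(im,cv2.COLOR_BGR2HSV); m=((hsv[:,:,1]<30)&(hsv[:,:,2]>212)).astype(np.uint8)
m=cv2.morphologyEx(m,cv2.MORPH_OPEN,np.ones((3,3),np.uint8))
k,l,s,c=cv2.connectedComponentsWithStats(m)
for i in range(1,k):
    if 600<s[i,4]<4000: 
        x,y,w,h=s[i,:4]; ctr=(x+(w-1)/2,y+(h-1)/2)
        print(s[i].tolist(),c[i].round(1),onz(W,*c[i],.064).round(4),onz(W,*ctr,.064).round(4))
E
python3 pots.py i1; python3 -c "
from h import *
to([.4245,-.262,.034],45)"
```

```text
t 41.13 p [ 0.4229 -0.2614  0.1988] yaw 44.84 tilt 0.08 F [-0.8  0.9  0.1] T [-0.06  0.    0.  ] gap 75.4 q [ 0.36  0.25  0.15  2.01 -0.05  0.89  1.31]
[250, 170, 53, 51, 2123] [276.1 195.4] [ 0.424  -0.2623  0.064 ] [ 0.4237 -0.2621  0.064 ]
shift [164.9   0.6   1.6] rot [-0.12 -0.05  0.02]
```

>>> step_arm:
  commands: "20 0.5 1 0 0 0;50 0.5 1 0 0 0;80 0.5 1 0 0 0;110 0.5 1 0 0 0;135 0.5 1 0 0 0;152 0.5 1 0 0 0;161 0.5 1 0 0 0;164 0.5 1 0 0 0;164 0.5 1 0 0 0;164 0.5 1 0 0 0"

```text
time_s: 42.02
tcp_pos: [0.425, -0.2623, 0.0362]
eef_rot: [0.271, 0.653, -0.271, 0.654]
wrist_force: [-0.0, 1.1, 1.2]
finger_gap: 0.878
```

>>> step_arm:
  commands: "0 0 0 0 0 0;0 0 0 0 0 0;0 0 0 0 0 0;0 0 0 0 0 0;0 0 0 0 0 0;0 0 0 0 0 0;0 0 0 0 0 0;0 0 0 0 0 0"
  grip: 35

```text
time_s: 42.68
tcp_pos: [0.4251, -0.2623, 0.0367]
eef_rot: [0.271, 0.652, -0.271, 0.654]
wrist_force: [-1.7, 0.6, 6.3]
finger_gap: 0.517
```

```bash
python3 - <<'E'
from h import *
pr(); im,W=snap('wrist','i2')
hsv=cv2.cvtColor(im,cv2.COLOR_BGR2HSV); m=((hsv[:,:,1]<30)&(hsv[:,:,2]>205)).astype(np.uint8); m[:240]=0;m[:,:200]=0;m[:,350:]=0
k,l,s,c=cv2.connectedComponentsWithStats(m); i=1+np.argmax(s[1:,4]); print(s[i],c[i],onz(W,*c[i],.064))
E
```

```text
t 42.68 p [ 0.4251 -0.2623  0.0367] yaw 44.98 tilt 0.12 F [-1.7  0.6  6.3] T [ 0.15  0.24 -0.01] gap 44.2 q [ 0.4   0.52  0.11  2.1  -0.11  0.53  1.37]
[ 219  257  114   99 8860] [275.32968397 305.92268623] [ 0.42366821 -0.26181421  0.064     ]
```

>>> step_arm:
  commands: "-3 0 0 0 0 0;-12 0 0 0 0 0;-30 0 0 0 0 0;-60 0 0 0 0 0;-95 0 0 0 0 0;-130 0 0 0 0 0;-155 0 0 0 0 0;-165 0 0 0 0 0;-168 0 0 0 0 0;-168 0 0 0 0 0"

```text
time_s: 43.57
tcp_pos: [0.4243, -0.2617, 0.2036]
eef_rot: [0.271, 0.653, -0.271, 0.654]
wrist_force: [-0.3, 0.8, -0.9]
finger_gap: 0.514
```

```bash
python3 - <<'E'
from h import *
pr(); to([.646,-.130,.2],45)
E
```

```text
t 43.57 p [ 0.4243 -0.2617  0.2036] yaw 45.0 tilt 0.04 F [-0.3  0.8 -0.9] T [-0.06  0.03 -0.01] gap 43.9 q [ 0.35  0.24  0.15  2.   -0.05  0.9   1.32]
shift [  3.7 249.9  63.6] rot [-0.    0.04 -0.02]
```

>>> step_arm:
  commands: "0 12 3 0 0 0;0 35 9 0 0 0;0 63 16 0 0 0;0 92 24 0 0 0;0 120 31 0 0 0;0 150 38 0 0 0;0 178 46 0 0 0;0 205 53 0 0 0;0 228 58 0 0 0;0 243 62 0 0 0;0 250 64 0 0 0;0 250 64 0 0 0"

```text
time_s: 44.57
tcp_pos: [0.647, -0.1279, 0.2006]
eef_rot: [0.27, 0.655, -0.27, 0.652]
wrist_force: [-0.9, -0.2, -1.2]
finger_gap: 0.516
```

>>> step_arm:
  commands: "5 0 0 0 0 0;15 0 0 0 0 0;25 0 0 0 0 0;35 0 0 0 0 0;42 0 0 0 0 0;45 0 0 0 0 0;45 0 0 0 0 0"

```text
time_s: 45.15
tcp_pos: [0.6456, -0.1305, 0.1571]
eef_rot: [0.271, 0.654, -0.271, 0.653]
wrist_force: [-1.1, 0.6, -1.3]
finger_gap: 0.516
```

```bash
python3 - <<'E'
from h import *
pr(); to([.646,-.1295,.0905],45); snap('wrist','i3'); snap('scene','i3s',(220,150,360,270),5)
E
```

```text
t 45.15 p [ 0.6456 -0.1305  0.1571] yaw 44.97 tilt 0.12 F [-1.1  0.6 -1.3] T [ 0.01 -0.   -0.01] gap 44.1 q [ 0.09  0.56  0.08  1.64 -0.05  0.94  0.98]
shift [66.6  1.  -0.3] rot [-0.03 -0.09  0.07]
```

>>> step_arm:
  commands: "10 1 0 0 0 0;20 1 0 0 0 0;30 1 0 0 0 0;38 1 0 0 0 0;46 1 0 0 0 0;53 1 0 0 0 0;58 1 0 0 0 0;62 1 0 0 0 0;65 1 0 0 0 0;66 1 0 0 0 0;66 1 0 0 0 0"

```text
time_s: 46.17
tcp_pos: [0.6472, -0.1297, 0.0923]
eef_rot: [0.271, 0.653, -0.271, 0.653]
wrist_force: [-0.6, -0.3, -1.2]
finger_gap: 0.518
```

```bash
python3 - <<'E'
from h import *
pr()
E
```

```text
t 46.17 p [ 0.6472 -0.1297  0.0923] yaw 44.99 tilt 0.0 F [-0.6 -0.3 -1.2] T [-0.03 -0.01  0.01] gap 44.3 q [ 0.09  0.64  0.07  1.68 -0.06  0.83  0.98]
```

>>> step_arm:
  commands: "0.5 0 0 0 0 0;1 0 0 0 0 0;1.5 0 0 0 0 0;1.5 0 0 0 0 0"

```text
time_s: 46.5
tcp_pos: [0.6472, -0.1297, 0.0911]
eef_rot: [0.271, 0.653, -0.271, 0.653]
wrist_force: [-1.1, -0.2, -0.7]
finger_gap: 0.518
```

>>> step_arm:
  commands: "0.5 0 0 0 0 0;1 0 0 0 0 0;1 0 0 0 0 0;1 0 0 0 0 0"

```text
time_s: 46.83
tcp_pos: [0.6474, -0.1298, 0.0908]
eef_rot: [0.271, 0.653, -0.271, 0.654]
wrist_force: [-2.5, -1.2, 6.5]
finger_gap: 0.514
```

>>> step_arm:
  commands: "0 0 0 0 0 0;0 0 0 0 0 0;0 0 0 0 0 0;0 0 0 0 0 0;0 0 0 0 0 0;-10 0 0 0 0 0;-30 0 0 0 0 0;-60 0 0 0 0 0;-90 0 0 0 0 0;-120 0 0 0 0 0;-120 0 0 0 0 0"
  grip: 70

```text
time_s: 47.75
tcp_pos: [0.6509, -0.1305, 0.2179]
eef_rot: [0.272, 0.649, -0.27, 0.657]
wrist_force: [0.8, -0.3, 1.4]
finger_gap: 0.82
```

```bash
python3 - <<'E'
from h import *
pr(); snap('wrist','i4'); im,c=snap('side','i4d',(220,130,400,300),4)
to([.42,.12,.22],-45);to([.419,.163,.2],45)
E
```

```text
t 47.75 p [ 0.6509 -0.1305  0.2179] yaw 44.99 tilt 0.7 F [ 0.8 -0.3  1.4] T [-0.04 -0.04 -0.04] gap 70.0 q [ 0.08  0.5   0.09  1.59 -0.05  1.04  0.97]
shift [  -8.7   15.3 -338. ] rot [ 8.999e+01  4.000e-02 -2.500e-01]
shift [  11.3   45.  -369.1] rot [-0.01  0.18 -0.14]
```

>>> step_arm:
  commands: "0 2 -15 0 0 0;0 5 -40 0 0 0;0 9 -72 0 0 0;0 13 -106 0 0 0;0 17 -140 0 0 0;0 21 -174 0 0 0;0 25 -208 0 0 0;0 29 -242 0 0 0;2 33 -276 0 0 0;5 37 -308 0 0 0;8 41 -335 0 0 0;11 45 -355 0 0 0"
  grip: 75

```text
time_s: 48.85
tcp_pos: [0.4253, 0.1547, 0.1979]
eef_rot: [0.269, 0.654, -0.27, 0.653]
wrist_force: [-0.4, 0.2, -0.4]
finger_gap: 0.874
```

>>> step_arm:
  commands: "0 0 -14 0 0 0;0 0 -14 0 0 0;0 0 -14 0 0 0"

```text
time_s: 49.1
tcp_pos: [0.4175, 0.163, 0.1983]
eef_rot: [0.27, 0.654, -0.271, 0.653]
wrist_force: [0.6, -0.7, 0.4]
finger_gap: 0.876
```

```bash
python3 pots.py j1
```

```text
t 49.1 p [0.4175 0.163  0.1983] yaw 45.08 tilt 0.08 F [ 0.6 -0.7  0.4] T [ 0.   -0.05 -0.04] gap 74.8 q [-0.37  0.18 -0.09  2.1   0.02  0.86  0.32]
[250, 172, 53, 51, 2125] [275.8 196.8] [0.4191 0.161  0.064 ] [0.4194 0.1609 0.064 ]
```

>>> step_arm:
  commands: "20 0 2 0 0 0;50 0 2 0 0 0;80 0 2 0 0 0;110 0 2 0 0 0;135 0 2 0 0 0;152 0 2 0 0 0;161 0 2 0 0 0;163 0 2 0 0 0;163 0 2 0 0 0;163 0 2 0 0 0"

```text
time_s: 49.98
tcp_pos: [0.4204, 0.1616, 0.0366]
eef_rot: [0.271, 0.653, -0.271, 0.654]
wrist_force: [0.5, 0.0, -0.7]
finger_gap: 0.88
```

>>> step_arm:
  commands: "0 0 0 0 0 0;0 0 0 0 0 0;0 0 0 0 0 0;0 0 0 0 0 0;0 0 0 0 0 0;0 0 0 0 0 0;0 0 0 0 0 0;0 0 0 0 0 0"
  grip: 35

```text
time_s: 50.65
tcp_pos: [0.4202, 0.1618, 0.0371]
eef_rot: [0.271, 0.653, -0.27, 0.654]
wrist_force: [-1.3, -1.2, 7.3]
finger_gap: 0.513
```

```bash
python3 - <<'E'
from h import *
pr(); im,W=snap('wrist','j2')
hsv=cv2.cvtColor(im,cv2.COLOR_BGR2HSV); m=((hsv[:,:,1]<30)&(hsv[:,:,2]>205)).astype(np.uint8); m[:240]=0;m[:,:200]=0;m[:,350:]=0
k,l,s,c=cv2.connectedComponentsWithStats(m); i=1+np.argmax(s[1:,4]); print(s[i],c[i],onz(W,*c[i],.064))
E
```

```text
t 50.65 p [0.4202 0.1618 0.0371] yaw 44.99 tilt 0.1 F [-1.3 -1.2  7.3] T [-0.19  0.23  0.  ] gap 43.8 q [-0.39  0.47 -0.06  2.2   0.06  0.47  0.28]
[ 219  257  113  100 8840] [275.26459276 306.30248869] [0.41900766 0.16197992 0.064     ]
```

>>> step_arm:
  commands: "-3 0 0 0 0 0;-12 0 0 0 0 0;-30 0 0 0 0 0;-60 0 0 0 0 0;-95 0 0 0 0 0;-130 0 0 0 0 0;-155 0 0 0 0 0;-165 0 0 0 0 0;-168 0 0 0 0 0;-168 0 0 0 0 0"

```text
time_s: 51.53
tcp_pos: [0.4193, 0.1616, 0.204]
eef_rot: [0.271, 0.653, -0.27, 0.653]
wrist_force: [0.4, 1.1, -2.0]
finger_gap: 0.519
```

```bash
python3 - <<'E'
from h import *
pr(); to([.45,-.02,.2],45); to([.552,-.032,.2],45)
E
```

```text
t 51.53 p [0.4193 0.1616 0.204 ] yaw 45.0 tilt 0.04 F [ 0.4  1.1 -2. ] T [-0.02  0.04  0.01] gap 44.3 q [-0.36  0.17 -0.09  2.1   0.02  0.88  0.32]
shift [   4.  -106.7  150.1] rot [-0.    0.02 -0.03]
shift [  4.1 -43.1 230.7] rot [-0.    0.02 -0.03]
```

>>> step_arm:
  commands: "0 -3 15 0 0 0;0 -8 42 0 0 0;0 -14 74 0 0 0;0 -20 106 0 0 0;0 -26 138 0 0 0;0 -32 170 0 0 0;0 -37 198 0 0 0;0 -41 218 0 0 0;0 -43 229 0 0 0;0 -43 231 0 0 0;0 -43 231 0 0 0"

```text
time_s: 52.45
tcp_pos: [0.5515, -0.0317, 0.2022]
eef_rot: [0.27, 0.654, -0.271, 0.652]
wrist_force: [0.1, 0.3, -1.1]
finger_gap: 0.517
```

>>> step_arm:
  commands: "5 0 0 0 0 0;15 0 0 0 0 0;25 0 0 0 0 0;35 0 0 0 0 0;42 0 0 0 0 0;45 0 0 0 0 0;45 0 0 0 0 0"

```text
time_s: 53.03
tcp_pos: [0.5517, -0.0319, 0.1577]
eef_rot: [0.27, 0.654, -0.271, 0.653]
wrist_force: [-0.8, -0.5, -0.7]
finger_gap: 0.514
```

```bash
python3 - <<'E'
from h import *
pr(); to([.552,-.032,.0915],45); snap('wrist','j3'); snap('scene','j3s',(220,150,360,270),5)
E
```

```text
t 53.03 p [ 0.5517 -0.0319  0.1577] yaw 45.01 tilt 0.12 F [-0.8 -0.5 -0.7] T [ 0.   -0.01 -0.01] gap 43.9 q [-0.05  0.39  0.06  1.91 -0.03  0.84  0.81]
shift [66.2  0.3  0.3] rot [ 0.01 -0.08  0.09]
```

>>> step_arm:
  commands: "10 0 0 0 0 0;20 0 0 0 0 0;30 0 0 0 0 0;38 0 0 0 0 0;46 0 0 0 0 0;53 0 0 0 0 0;58 0 0 0 0 0;62 0 0 0 0 0;65 0 0 0 0 0;67 0 0 0 0 0;67 0 0 0 0 0"

```text
time_s: 54.05
tcp_pos: [0.5524, -0.0321, 0.0917]
eef_rot: [0.271, 0.653, -0.271, 0.653]
wrist_force: [-0.5, -0.3, -1.5]
finger_gap: 0.518
```

>>> step_arm:
  commands: "0.5 0 0 0 0 0;1 0 0 0 0 0;1.5 0 0 0 0 0;1.5 0 0 0 0 0"

```text
time_s: 54.38
tcp_pos: [0.5528, -0.0322, 0.0912]
eef_rot: [0.271, 0.653, -0.271, 0.654]
wrist_force: [-1.6, -0.2, 4.4]
finger_gap: 0.515
```

>>> step_arm:
  commands: "0 0 0 0 0 0;0 0 0 0 0 0;0 0 0 0 0 0;0 0 0 0 0 0;0 0 0 0 0 0;-10 0 0 0 0 0;-30 0 0 0 0 0;-60 0 0 0 0 0;-90 0 0 0 0 0;-120 0 0 0 0 0;-120 0 0 0 0 0"
  grip: 70

```text
time_s: 55.3
tcp_pos: [0.5561, -0.0322, 0.2173]
eef_rot: [0.272, 0.65, -0.269, 0.657]
wrist_force: [2.0, -0.1, 0.5]
finger_gap: 0.817
```

```bash
python3 - <<'E'
from h import *
pr(); snap('wrist','k1'); im,c=snap('side','k1d',(200,130,400,300),4)
snap('scene','k1s',(120,130,360,320),3.2)
to([.55,-.15,.25],0)
E
```

```text
t 55.3 p [ 0.5561 -0.0322  0.2173] yaw 44.99 tilt 0.66 F [ 2.  -0.1  0.5] T [-0.06 -0.07 -0.04] gap 69.8 q [-0.05  0.32  0.06  1.86 -0.02  0.95  0.8 ]
shift [-39.2 -85.   81.8] rot [ 4.5e+01  1.0e-02 -3.0e-02]
```

```bash
python3 - <<'E'
from h import *
to([.596,-.2785,.22],90)
E
```

```text
shift [  -9.2 -143.3  205.2] rot [-4.5e+01  3.0e-02 -1.0e-02]
```

>>> step_arm:
  commands: "0 -12 17 -5 0 0;0 -32 46 -10 0 0;0 -55 78 -15 0 0;0 -76 109 -20 0 0;0 -98 140 -27 0 0;0 -117 168 -34 0 0;0 -132 190 -40 0 0;0 -141 202 -45 0 0;0 -143 205 -45 0 0;0 -143 205 -45 0 0;0 -143 205 -45 0 0"
  grip: 60

```text
time_s: 56.37
tcp_pos: [0.5958, -0.2765, 0.2092]
eef_rot: [0.001, 0.708, 0.0, 0.706]
wrist_force: [0.6, 1.5, 0.1]
finger_gap: 0.702
```

```bash
python3 - <<'E'
from h import *
pr(); snap('wrist','l1')
E
```

```text
t 56.37 p [ 0.5958 -0.2765  0.2092] yaw 89.93 tilt 0.15 F [0.6 1.5 0.1] T [-0.01 -0.01 -0.02] gap 60.0 q [ 0.39  0.5  -0.01  1.6   0.    1.04  1.95]
```

```bash
python3 - <<'E'
from h import *
im,W=load('l1')
cv2.imwrite('pics/l1c.png',cv2.resize(im[40:240,180:360],None,fx=3,fy=3,interpolation=cv2.INTER_CUBIC))
hub=onz(W,271.5,136,.09); h=onz(W,271,214,.130); print('hub',hub,'handle',h)
# rim ellipse
q=[onz(W,196,130,.08),onz(W,349,130,.08),onz(W,273,53,.08),onz(W,272,206,.08)]; print(np.array(q).round(4), (q[0]+q[1])/2,(q[2]+q[3])/2)
o=im[40:240,180:360].copy(); o=cv2.resize(o,None,fx=3,fy=3)
for c,r_,z in (((.547,-.2785),.06,.08),((.596,-.2785),.012,.13),((.596,-.2785),.012,.084),((.547,-.2785),.016,.09)):
    for t in np.linspace(0,6.28,120):
        u,v=proj(W,[c[0]+r_*np.cos(t),c[1]+r_*np.sin(t),z]); cv2.circle(o,(int((u-180)*3),int((v-40)*3)),1,(0,0,255),-1)
cv2.imwrite('pics/l1o.png',o)
E
```

```text
hub [ 0.54570147 -0.2792237   0.09      ] handle [ 0.59365002 -0.27945151  0.13      ]
[[ 0.5422 -0.3378  0.08  ]
 [ 0.5424 -0.2192  0.08  ]
 [ 0.4875 -0.2779  0.08  ]
 [ 0.6043 -0.2792  0.08  ]] [ 0.54228216 -0.2785034   0.08      ] [ 0.54585756 -0.27855989  0.08      ]
```

>>> step_arm:
  commands: "10 -2 0 0 0 0;35 -2 0 0 0 0;65 -2 0 0 0 0;90 -2 0 0 0 0;105 -2 0 0 0 0;112 -2 0 0 0 0;116 -2 0 0 0 0;116 -2 0 0 0 0;116 -2 0 0 0 0"

```text
time_s: 57.17
tcp_pos: [0.597, -0.28, 0.0953]
eef_rot: [-0.0, 0.707, -0.0, 0.708]
wrist_force: [0.3, -0.3, 0.9]
finger_gap: 0.704
```

```bash
python3 - <<'E'
from h import *
pr(); snap('wrist','l2')
E
```

```text
t 57.17 p [ 0.597  -0.28    0.0953] yaw 90.02 tilt 0.09 F [ 0.3 -0.3  0.9] T [-0.01  0.02 -0.01] gap 60.2 q [ 0.4   0.63 -0.01  1.67  0.01  0.83  1.95]
```

>>> step_arm:
  commands: "1 1 -1.5 0 0 0;1 1 -1.5 0 0 0;1 1 -1.5 0 0 0;1 1 -1.5 0 0 0;1 1 -1.5 0 0 0;1 1 -1.5 0 0 0;1 1 -1.5 0 0 0;1 1 -1.5 0 0 0;1 1 -1.5 0 0 0;1 1 -1.5 0 0 0"
  grip: 15

```text
time_s: 58.05
tcp_pos: [0.595, -0.2794, 0.0943]
eef_rot: [-0.0, 0.707, -0.0, 0.707]
wrist_force: [-1.2, 0.9, 5.5]
finger_gap: 0.265
```

```bash
python3 - <<'E'
from h import *
pr()
for R,c in ((49.5,12),):
    for k in range(1,13):
        a=np.radians(15*k); print(f'0 {-R*np.sin(a):.1f} {R*(np.cos(a)-1):.1f} 0 0 0',end=';')
    print()
    for k in range(1,13):
        a=np.radians(15*k); print(f'0 {R*np.sin(a):.1f} {-R*(np.cos(a)-1):.1f} 0 0 0',end=';')
E
```

```text
t 58.05 p [ 0.595  -0.2794  0.0943] yaw 89.99 tilt 0.05 F [-1.2  0.9  5.5] T [0.05 0.38 0.07] gap 22.6 q [ 0.4   0.63 -0.01  1.68  0.01  0.83  1.95]
0 -12.8 -1.7 0 0 0;0 -24.7 -6.6 0 0 0;0 -35.0 -14.5 0 0 0;0 -42.9 -24.7 0 0 0;0 -47.8 -36.7 0 0 0;0 -49.5 -49.5 0 0 0;0 -47.8 -62.3 0 0 0;0 -42.9 -74.2 0 0 0;0 -35.0 -84.5 0 0 0;0 -24.7 -92.4 0 0 0;0 -12.8 -97.3 0 0 0;0 -0.0 -99.0 0 0 0;
0 12.8 1.7 0 0 0;0 24.7 6.6 0 0 0;0 35.0 14.5 0 0 0;0 42.9 24.7 0 0 0;0 47.8 36.7 0 0 0;0 49.5 49.5 0 0 0;0 47.8 62.3 0 0 0;0 42.9 74.2 0 0 0;0 35.0 84.5 0 0 0;0 24.7 92.4 0 0 0;0 12.8 97.3 0 0 0;0 0.0 99.0 0 0 0;
```

>>> step_arm:
  commands: "0 -6.5 -0.4 0 0 0;0 -12.9 -1.7 0 0 0;0 -19.1 -3.8 0 0 0;0 -25 -6.7 0 0 0;0 -30.4 -10.3 0 0 0;0 -35.4 -14.6 0 0 0;0 -39.7 -19.6 0 0 0;0 -43.3 -25 0 0 0;0 -46.2 -30.9 0 0 0;0 -48.3 -37.1 0 0 0;0 -49.6 -43.5 0 0 0;0 -50 -50 0 0 0"

```text
time_s: 59.05
tcp_pos: [0.547, -0.3288, 0.0943]
eef_rot: [-0.001, 0.705, 0.0, 0.709]
wrist_force: [3.5, 2.6, 2.3]
finger_gap: 0.26
```

```bash
python3 - <<'E'
from h import *
pr(); snap('scene','m1',(120,130,360,320),3.2); snap('wrist','m1w')
E
```

```text
t 59.05 p [ 0.547  -0.3288  0.0943] yaw 90.04 tilt 0.29 F [3.5 2.6 2.3] T [ 0.4  -0.96 -0.03] gap 22.2 q [ 0.5   0.6  -0.01  1.73  0.01  0.8   2.06]
```

>>> step_arm:
  commands: "0 1.7 -12.9 0 0 0;0 6.7 -25 0 0 0;0 14.6 -35.4 0 0 0;0 25 -43.3 0 0 0;0 37.1 -48.3 0 0 0;0 50 -50 0 0 0;0 62.9 -48.3 0 0 0;0 75 -43.3 0 0 0;0 85.4 -35.4 0 0 0;0 93.3 -25 0 0 0;0 98.3 -12.9 0 0 0;0 100 0 0 0 0"

```text
time_s: 60.15
tcp_pos: [0.5433, -0.2288, 0.0942]
eef_rot: [0.0, 0.709, 0.0, 0.706]
wrist_force: [-5.9, 0.5, 11.2]
finger_gap: 0.263
```

```bash
python3 - <<'E'
from h import *
pr(); snap('scene','m2',(120,130,360,320),3.2); snap('wrist','m2w')
E
```

```text
t 60.15 p [ 0.5433 -0.2288  0.0942] yaw 90.0 tilt 0.23 F [-5.9  0.5 11.2] T [-0.13  1.15 -0.06] gap 22.5 q [ 0.36  0.54 -0.02  1.85  0.02  0.76  1.9 ]
```

Forces are small; keep cranking in half turns.

>>> step_arm:
  commands: "0 -1.7 12.9 0 0 0;0 -6.7 25 0 0 0;0 -14.6 35.4 0 0 0;0 -25 43.3 0 0 0;0 -37.1 48.3 0 0 0;0 -50 50 0 0 0;0 -62.9 48.3 0 0 0;0 -75 43.3 0 0 0;0 -85.4 35.4 0 0 0;0 -93.3 25 0 0 0;0 -98.3 12.9 0 0 0;0 -100 0 0 0 0"

```text
time_s: 61.25
tcp_pos: [0.5471, -0.3289, 0.0943]
eef_rot: [-0.0, 0.705, 0.0, 0.709]
wrist_force: [4.9, 4.9, 5.2]
finger_gap: 0.258
```

>>> step_arm:
  commands: "0 1.7 -12.9 0 0 0;0 6.7 -25 0 0 0;0 14.6 -35.4 0 0 0;0 25 -43.3 0 0 0;0 37.1 -48.3 0 0 0;0 50 -50 0 0 0;0 62.9 -48.3 0 0 0;0 75 -43.3 0 0 0;0 85.4 -35.4 0 0 0;0 93.3 -25 0 0 0;0 98.3 -12.9 0 0 0;0 100 0 0 0 0"

```text
time_s: 62.25
tcp_pos: [0.5433, -0.2288, 0.0942]
eef_rot: [0.0, 0.709, 0.0, 0.706]
wrist_force: [-4.9, 0.9, 11.8]
finger_gap: 0.258
```

```bash
python3 - <<'E'
from h import *
pr(); snap('scene','m3',(200,110,400,290),3.5); snap('side','m3d',(130,140,340,310),3.6)
E
```

```text
t 62.25 p [ 0.5433 -0.2288  0.0942] yaw 90.0 tilt 0.23 F [-4.9  0.9 11.8] T [-0.16  1.2  -0.03] gap 22.0 q [ 0.36  0.54 -0.02  1.85  0.02  0.76  1.9 ]
```

```bash
python3 - <<'E'
from h import *
im=cv2.imread('pics/a_wrist.png')
a=cv2.resize(im[20:80,280:360],(400,300),interpolation=cv2.INTER_CUBIC); b=cv2.resize(im[225:285,270:350],(400,300),interpolation=cv2.INTER_CUBIC)
cv2.imwrite('pics/ip.png',np.hstack([a,b]))
im=np.load('/tmp/m3.npy'); a=cv2.resize(im[190:240,325:385],(400,333),interpolation=cv2.INTER_CUBIC)
im=np.load('/tmp/m3d.npy'); b=cv2.resize(im[220:280,180:250],(400,333),interpolation=cv2.INTER_CUBIC)
cv2.imwrite('pics/ip2.png',np.hstack([a,b]))
E
python3 - <<'E'
from h import *
s=dict(st()); s['tcp_pos']=np.array([.6495,-.0001,.2304]); s['eef_rot']=np.array([-0.49953237, -0.50039809,  0.50050472, -0.499564]); W=cam('wrist',s)
f=lambda u,v:(280+u/5,20+v/5)
for lab,u,v in (('top-left',195,130),('top-right',252,130),('right-low',250,152),('right-bot',222,178),('left-bot',170,178),('left-up',172,155)):
    print(lab,f(u,v),'z.05',onz(W,*f(u,v),.05).round(4),'z0',onz(W,*f(u,v),.0).round(4),'z.03',onz(W,*f(u,v),.03).round(4))
g=lambda u,v:(270+(u-400)/5,225+v/5)
for u,v in ((560,115),(566,160),(555,115)): print('ptr',onz(W,*g(u,v),.05).round(4),onz(W,*g(u,v),.04).round(4))
E
```

```text
top-left (319.0, 46.0) z.05 [0.6864 0.1185 0.05  ] z0 [0.6921 0.1243 0.    ] z.03 [0.6887 0.1209 0.03  ]
top-right (330.4, 46.0) z.05 [0.6962 0.1185 0.05  ] z0 [0.7034 0.1243 0.    ] z.03 [0.6991 0.1209 0.03  ]
right-low (330.0, 50.4) z.05 [0.696  0.1151 0.05  ] z0 [0.7032 0.1203 0.    ] z.03 [0.6989 0.1172 0.03  ]
right-bot (324.4, 55.6) z.05 [0.6914 0.111  0.05  ] z0 [0.6978 0.1156 0.    ] z.03 [0.694  0.1128 0.03  ]
left-bot (314.0, 55.6) z.05 [0.6824 0.111  0.05  ] z0 [0.6875 0.1156 0.    ] z.03 [0.6844 0.1128 0.03  ]
left-up (314.4, 51.0) z.05 [0.6826 0.1146 0.05  ] z0 [0.6877 0.1198 0.    ] z.03 [0.6847 0.1167 0.03  ]
ptr [ 0.6764 -0.0712  0.05  ] [ 0.6772 -0.0759  0.04  ]
ptr [ 0.6779 -0.0814  0.05  ] [ 0.6788 -0.0864  0.04  ]
ptr [ 0.6754 -0.0712  0.05  ] [ 0.6762 -0.0759  0.04  ]
```

>>> step_arm:
  commands: "0 -1.7 12.9 0 0 0;0 -6.7 25 0 0 0;0 -14.6 35.4 0 0 0;0 -25 43.3 0 0 0;0 -37.1 48.3 0 0 0;0 -50 50 0 0 0;0 -62.9 48.3 0 0 0;0 -75 43.3 0 0 0;0 -85.4 35.4 0 0 0;0 -93.3 25 0 0 0;0 -98.3 12.9 0 0 0;0 -100 0 0 0 0"

```text
time_s: 63.35
tcp_pos: [0.5471, -0.3289, 0.0943]
eef_rot: [-0.0, 0.705, 0.0, 0.709]
wrist_force: [5.0, 4.1, 3.9]
finger_gap: 0.261
```

>>> step_arm:
  commands: "0 1.7 -12.9 0 0 0;0 6.7 -25 0 0 0;0 14.6 -35.4 0 0 0;0 25 -43.3 0 0 0;0 37.1 -48.3 0 0 0;0 50 -50 0 0 0;0 62.9 -48.3 0 0 0;0 75 -43.3 0 0 0;0 85.4 -35.4 0 0 0;0 93.3 -25 0 0 0;0 98.3 -12.9 0 0 0;0 100 0 0 0 0"

```text
time_s: 64.35
tcp_pos: [0.5433, -0.2288, 0.0942]
eef_rot: [0.0, 0.709, 0.0, 0.706]
wrist_force: [-5.3, 0.0, 10.9]
finger_gap: 0.259
```

```bash
python3 - <<'E'
from h import *
pr(); a,_=snap('scene','m4',(230,100,400,260),4); b,_=snap('side','m4d',(130,140,340,310),3.6)
cv2.imwrite('pics/m4z.png',cv2.resize(a[180:250,310:390],None,fx=8,fy=8,interpolation=cv2.INTER_CUBIC))
E
```

```text
t 64.35 p [ 0.5433 -0.2288  0.0942] yaw 90.0 tilt 0.23 F [-5.3  0.  10.9] T [-0.16  1.18 -0.04] gap 22.2 q [ 0.36  0.54 -0.03  1.85  0.02  0.76  1.89]
```

```bash
python3 - <<'E'
from h import *
a=cv2.imread('pics/a_scene.png'); w=cv2.imread('pics/a_wrist.png'); b=np.load('/tmp/b4s.npy')
A=cv2.resize(a[240:285,270:330],(400,300),interpolation=cv2.INTER_CUBIC); A2=cv2.resize(b[195:235,325:378],(400,300),interpolation=cv2.INTER_CUBIC)
B=cv2.resize(w[240:264,292:312],(400,480),interpolation=cv2.INTER_CUBIC); C=cv2.resize(w[38:62,308:334],(400,369),interpolation=cv2.INTER_CUBIC)
cv2.imwrite('pics/p1.png',np.hstack([A,A2])); cv2.imwrite('pics/p2.png',np.hstack([B[:369],C]))
E
python3 - <<'E'
from h import *
s=dict(st()); s['tcp_pos']=np.array([.6495,-.0001,.2304]); s['eef_rot']=np.array([-0.49953237, -0.50039809,  0.50050472, -0.499564]); W=cam('wrist',s); S=cam('scene')
p=onz(W,301.5,255.6,.05);i=onz(W,324.2,48.3,.05); ax=np.array([np.sin(np.radians(1)),np.cos(np.radians(1)),0])
print(p.round(4),i.round(4),(i-p)@ax)
p=onz(S,297.7,260.7,.05);i=onz(S,350.2,215.3,.05);print(p.round(4),i.round(4),(i-p)@ax)
# travel axis from scene: hub/nut bar or carrier corners before/after
E
```

```text
[ 0.6761 -0.0798  0.05  ] [0.6909 0.1167 0.05  ] 0.19676497067306314
[ 0.6807 -0.0848  0.05  ] [0.6921 0.1137 0.05  ] 0.19862503379062138
```

>>> step_arm:
  commands: "0 -1.7 12.9 0 0 0;0 -6.7 25 0 0 0;0 -14.6 35.4 0 0 0;0 -25 43.3 0 0 0;0 -37.1 48.3 0 0 0;0 -50 50 0 0 0;0 -62.9 48.3 0 0 0;0 -75 43.3 0 0 0;0 -82.1 38.3 0 0 0;0 -85.4 35.4 0 0 0;0 -85.4 35.4 0 0 0;0 -85.4 35.4 0 0 0"

```text
time_s: 65.45
tcp_pos: [0.5799, -0.3146, 0.0942]
eef_rot: [0.0, 0.707, -0.0, 0.707]
wrist_force: [-1.4, 2.5, 8.3]
finger_gap: 0.263
```

```bash
python3 - <<'E'
from h import *
pr(); a,_=snap('scene','m5',(230,100,400,260),4); b,_=snap('side','m5d',(130,140,340,310),3.6)
cv2.imwrite('pics/m5z.png',cv2.resize(a[180:250,310:390],None,fx=8,fy=8,interpolation=cv2.INTER_CUBIC))
E
```

```text
t 65.45 p [ 0.5799 -0.3146  0.0942] yaw 89.98 tilt 0.04 F [-1.4  2.5  8.3] T [0.5  0.45 0.05] gap 22.5 q [ 0.46  0.64 -0.02  1.67  0.01  0.84  2.01]
```

>>> step_arm:
  commands: "0 0 0 0 0 0;0 0 0 0 0 0;0 0 0 0 0 0;0 0 0 0 0 0;-15 0 0 0 0 0;-40 0 0 0 0 0;-75 0 0 0 0 0;-110 0 0 0 0 0;-140 0 0 0 0 0;-140 0 0 0 0 0"
  grip: 60

```text
time_s: 66.38
tcp_pos: [0.5833, -0.3164, 0.2408]
eef_rot: [-0.002, 0.703, -0.002, 0.711]
wrist_force: [0.8, -1.1, 1.5]
finger_gap: 0.704
```

```bash
python3 - <<'E'
from h import *
pr(); to([.69,-.02,.24],0)
E
```

```text
t 66.38 p [ 0.5833 -0.3164  0.2408] yaw 89.98 tilt 0.68 F [ 0.8 -1.1  1.5] T [-0.09 -0.07  0.01] gap 60.1 q [ 0.46  0.48 -0.02  1.57  0.01  1.09  2.01]
shift [  0.3 296.4 106.6] rot [89.98  0.72 -0.23]
```

>>> step_arm:
  commands: "0 20 7 7 0 0;0 45 16 14 0 0;0 72 26 21 0 0;0 100 36 28 0 0;0 128 46 35 0 0;0 156 56 42 0 0;0 184 66 49 0 0;0 212 76 56 0 0;0 240 86 63 0 0;0 265 96 70 0 0;0 285 103 77 0 0;0 296 107 84 0 0"

```text
time_s: 67.38
tcp_pos: [0.6877, -0.0143, 0.2325]
eef_rot: [0.474, 0.526, -0.473, 0.525]
wrist_force: [0.2, 0.6, -0.0]
finger_gap: 0.703
```

>>> step_arm:
  commands: "0 0 0 6 0 0;0 0 0 6 0 0;0 0 0 6 0 0"

```text
time_s: 67.63
tcp_pos: [0.6869, -0.0188, 0.2328]
eef_rot: [0.499, 0.501, -0.5, 0.501]
wrist_force: [0.3, -0.6, -0.1]
finger_gap: 0.702
```

```bash
python3 - <<'E'
from h import *
pr(); snap('wrist','n1')
E
```

```text
t 67.63 p [ 0.6869 -0.0188  0.2328] yaw 0.17 tilt 0.07 F [ 0.3 -0.6 -0.1] T [-0.02 -0.04 -0.02] gap 59.9 q [-0.19  0.53  0.25  1.51 -0.14  1.11  0.09]
```

```bash
python3 - <<'E'
from h import *
to([.75,0.01,.23],-90)
E
```

```text
shift [  2.9  63.1 -29.2] rot [ 9.012e+01  6.000e-02 -1.000e-02]
```

>>> step_arm:
  commands: "0 10 0 7 0 0;0 25 0 14 0 0;0 40 0 21 0 0;0 55 0 28 0 0;0 63 0 35 0 0;0 63 -5 42 0 0;0 63 -10 49 0 0;0 63 -15 56 0 0;0 63 -20 63 0 0;0 63 -25 70 0 0;0 63 -29 77 0 0;0 63 -29 84 0 0"
  grip: 85

```text
time_s: 68.68
tcp_pos: [0.7501, 0.0105, 0.2333]
eef_rot: [-0.706, -0.036, 0.706, -0.035]
wrist_force: [-0.4, 0.2, 0.4]
finger_gap: 0.995
```

>>> step_arm:
  commands: "0 0 0 6 0 0;0 0 0 6 0 0;0 0 0 6 0 0"

```text
time_s: 68.93
tcp_pos: [0.75, 0.0095, 0.2332]
eef_rot: [-0.707, -0.001, 0.707, -0.001]
wrist_force: [0.5, 1.1, 0.4]
finger_gap: 0.996
```

```bash
python3 - <<'E'
from h import *
pr(); snap('wrist','n2')
E
```

```text
t 68.93 p [0.75   0.0095 0.2332] yaw -89.82 tilt 0.03 F [0.5 1.1 0.4] T [ 0.04 -0.03 -0.02] gap 85.1 q [-0.41  0.69  0.6   1.34 -0.39  1.22 -1.36]
```

```bash
python3 - <<'E'
from h import *
im=np.load('/tmp/n2.npy'); cv2.imwrite('pics/n2z.png',cv2.resize(im[205:265,130:210],None,fx=10,fy=10,interpolation=cv2.INTER_CUBIC))
E
python3 - <<'E'
from h import *
_,W=load('n2')
f=lambda u,v:(130+u/10,205+v/10)
for lab,u,v in (('idxtop far',408,262),('idx tipL',392,352),('idx tipR',428,352),('idx tip mid',409,355)): print(lab,onz(W,*f(u,v),.05).round(4))
for lab,u,v in (('pL',428,380),('pR',488,380),('pmid',458,380)): print(lab,onz(W,*f(u,v),.05).round(4))
for lab,u,v in (('pbR',500,332),('pbL',470,336)):
    for z in (.05,.044,.04,.036): print(lab,z,onz(W,*f(u,v),z).round(4))
for u,v in ((300,352),(125,347),(660,353)): print('ticks',onz(W,*f(u,v),.045).round(4))
for x in (.675,.677,.679): print(x,(proj(W,[x,.115,.05])-[130,205])*10, (proj(W,[x,.115,.038])-[130,205])*10)
print((proj(W,[.6764,.1150,.05])-[130,205])*10)
E
```

```text
idxtop far [0.6952 0.1153 0.05  ]
idx tipL [0.6852 0.1179 0.05  ]
idx tipR [0.6852 0.1142 0.05  ]
idx tip mid [0.6849 0.1162 0.05  ]
pL [0.6821 0.1145 0.05  ]
pR [0.6821 0.1083 0.05  ]
pmid [0.6821 0.1114 0.05  ]
pbR 0.05 [0.6875 0.1066 0.05  ]
pbR 0.044 [0.6849 0.1084 0.044 ]
pbR 0.04 [0.6831 0.1096 0.04  ]
pbR 0.036 [0.6814 0.1107 0.036 ]
pbL 0.05 [0.687  0.1097 0.05  ]
pbL 0.044 [0.6844 0.1115 0.044 ]
pbL 0.04 [0.6827 0.1128 0.04  ]
pbL 0.036 [0.6809 0.114  0.036 ]
ticks [0.683  0.1291 0.045 ]
ticks [0.6835 0.1473 0.045 ]
ticks [0.683  0.0916 0.045 ]
0.675 [428.85758026 442.67409902] [460.28616867 394.44204308]
0.677 [427.12730757 425.07973257] [458.66247843 377.31002714]
0.679 [425.39099112 407.4239099 ] [457.03329232 360.12002278]
[427.64702253 430.36448079]
```

```bash
python3 - <<'E'
from h import *
to([.75,0.025,.17],-90)
E
```

```text
shift [ 63.3 -15.4   0. ] rot [ 0.16  0.01 -0.01]
```

>>> step_arm:
  commands: "15 -5 0 0 0 0;35 -12 0 0 0 0;52 -15 0 0 0 0;62 -15 0 0 0 0;62 -15 0 0 0 0;62 -15 0 0 0 0"

```text
time_s: 69.48
tcp_pos: [0.7499, 0.025, 0.1706]
eef_rot: [-0.707, 0.0, 0.708, -0.0]
wrist_force: [0.5, -0.2, 0.5]
finger_gap: 0.992
```

```bash
python3 - <<'E'
from h import *
pr(); im,W=snap('wrist','n3')
u,v=proj(W,[.683,.115,.05]).astype(int); print(u,v); x0,y0=u-40,v-40
cv2.imwrite('pics/n3z.png',cv2.resize(im[y0:y0+60,x0:x0+80],None,fx=10,fy=10,interpolation=cv2.INTER_CUBIC)); print(x0,y0)
E
```

```text
t 69.48 p [0.7499 0.025  0.1706] yaw -89.99 tilt 0.07 F [ 0.5 -0.2  0.5] T [-0.07 -0.02 -0.04] gap 84.7 q [-0.42  0.75  0.57  1.4  -0.42  1.12 -1.36]
169 272
129 232
```

```bash
python3 - <<'E'
from h import *
_,W=load('n3'); _,W2=load('n2')
f=lambda u,v:(129+u/10,232+v/10)
for lab,u,v in (('idx tipL',368,370),('idx tipR',415,370),('idx farL',365,280),('idx farR',408,275)): print(lab,onz(W,*f(u,v),.05).round(4))
for x in (.680,.682,.684):
    for y in (.110,.114):
        print(x,y,[((proj(W,[x,y,z])-[129,232])*10).round(0).tolist() for z in (.05,.045,.04)], [((proj(W2,[x,y,z])-[130,205])*10).round(0).tolist() for z in (.05,.045,.04)])
E
```

```text
idx tipL [0.6861 0.1182 0.05  ]
idx tipR [0.6861 0.1142 0.05  ]
idx farL [0.6946 0.1176 0.05  ]
idx farR [0.6951 0.1139 0.05  ]
0.68 0.11 [[470.0, 433.0], [486.0, 404.0], [501.0, 376.0]] [[473.0, 399.0], [486.0, 379.0], [498.0, 359.0]]
0.68 0.114 [[424.0, 433.0], [440.0, 404.0], [456.0, 376.0]] [[434.0, 399.0], [448.0, 379.0], [461.0, 359.0]]
0.682 0.11 [[468.0, 412.0], [484.0, 384.0], [499.0, 356.0]] [[471.0, 381.0], [484.0, 361.0], [497.0, 342.0]]
0.682 0.114 [[421.0, 412.0], [438.0, 384.0], [454.0, 356.0]] [[432.0, 381.0], [446.0, 361.0], [459.0, 342.0]]
0.684 0.11 [[466.0, 392.0], [482.0, 363.0], [497.0, 336.0]] [[470.0, 363.0], [483.0, 344.0], [495.0, 324.0]]
0.684 0.114 [[419.0, 392.0], [436.0, 363.0], [451.0, 336.0]] [[431.0, 363.0], [444.0, 343.0], [457.0, 324.0]]
```

```bash
python3 - <<'E'
from h import *
to([.58,-.3146,.2],-90)
E
```

```text
shift [-28.1 339.3 170.4] rot [-0.01 -0.04 -0.03]
```

>>> step_arm:
  commands: "-28 10 0 0 0 0;-28 35 15 0 0 0;-28 68 32 0 0 0;-28 101 49 0 0 0;-28 134 66 0 0 0;-28 167 83 0 0 0;-28 200 100 0 0 0;-28 233 117 0 0 0;-28 266 134 0 0 0;-28 297 150 0 0 0;-28 322 162 0 0 0;-28 339 170 0 0 0"
  grip: 60

```text
time_s: 70.53
tcp_pos: [0.5782, -0.3185, 0.2016]
eef_rot: [0.708, -0.003, -0.706, -0.001]
wrist_force: [-0.3, -0.8, 0.6]
finger_gap: 0.699
```

>>> step_arm:
  commands: "0 0 0 0 0 0;0 0 0 0 0 0;0 0 0 0 0 0"

```text
time_s: 70.78
tcp_pos: [0.5811, -0.3129, 0.2002]
eef_rot: [0.708, 0.0, -0.706, 0.0]
wrist_force: [-0.2, -0.5, 0.4]
finger_gap: 0.705
```

```bash
python3 - <<'E'
from h import *
pr(); to([.58,-.3146,.0945],-90); snap('wrist','o1'); _,W=load('o1')
print(proj(W,[.581,-.3142,.13]),proj(W,[.5455,-.2788,.09]))
E
```

```text
t 70.78 p [ 0.5811 -0.3129  0.2002] yaw -89.95 tilt 0.11 F [-0.2 -0.5  0.4] T [ 0.01  0.04 -0.03] gap 60.2 q [ 0.    0.57  0.63  1.64 -0.38  1.06 -0.82]
shift [105.7   1.8   1.4] rot [ 0.05 -0.11  0.02]
[276.79231183 220.0749541 ] [232.3030519  244.25848318]
```

>>> step_arm:
  commands: "15 1.5 1 0 0 0;40 1.5 1 0 0 0;65 1.5 1 0 0 0;85 1.5 1 0 0 0;97 1.5 1 0 0 0;103 1.5 1 0 0 0;105 1.5 1 0 0 0;105 1.5 1 0 0 0;105 1.5 1 0 0 0"

```text
time_s: 71.58
tcp_pos: [0.58, -0.3154, 0.0956]
eef_rot: [0.708, -0.0, -0.706, 0.0]
wrist_force: [-1.0, -0.4, 0.4]
finger_gap: 0.698
```

```bash
python3 - <<'E'
from h import *
pr(); to([.58,-.3146,.0945],-90)
im,W=snap('wrist','o2',(200,180,350,360),3)
E
```

```text
t 71.58 p [ 0.58   -0.3154  0.0956] yaw -89.99 tilt 0.12 F [-1.  -0.4  0.4] T [ 0.07 -0.02  0.03] gap 59.6 q [ 0.05  0.69  0.56  1.7  -0.46  0.88 -0.76]
shift [ 1.1 -0.8  0. ] rot [ 0.01 -0.1  -0.05]
```

>>> step_arm:
  commands: "0 -0.8 0 0 0 0;0 -0.8 0 0 0 0;0 -0.8 0 0 0 0;0 -0.8 0 0 0 0;0 -0.8 0 0 0 0;0 -0.8 0 0 0 0;0 -0.8 0 0 0 0;0 -0.8 0 0 0 0"
  grip: 15

```text
time_s: 72.3
tcp_pos: [0.5795, -0.3145, 0.0952]
eef_rot: [0.707, -0.0, -0.707, 0.0]
wrist_force: [-0.8, 0.5, 5.5]
finger_gap: 0.257
```

>>> step_arm:
  commands: "0 2.2 2.6 0 0 0;0 4.6 5.3 0 0 0;0 6.3 7.8 0 0 0;0 7.9 10.4 0 0 0;0 9.5 13.5 0 0 0;0 11 16.6 0 0 0;0 11 16.6 0 0 0;0 11 16.6 0 0 0"

```text
time_s: 72.97
tcp_pos: [0.563, -0.3253, 0.0952]
eef_rot: [0.708, 0.0, -0.707, -0.0]
wrist_force: [1.3, 3.1, 7.2]
finger_gap: 0.261
```

```bash
python3 - <<'E'
from h import *
pr()
E
```

```text
t 72.97 p [ 0.563  -0.3253  0.0952] yaw -90.0 tilt 0.08 F [1.3 3.1 7.2] T [ 0.51 -0.34 -0.05] gap 22.3 q [ 0.07  0.68  0.57  1.73 -0.46  0.87 -0.73]
```

>>> step_arm:
  commands: "0 0 0 0 0 0;0 0 0 0 0 0;0 0 0 0 0 0;0 0 0 0 0 0;-15 0 0 0 0 0;-40 0 0 0 0 0;-75 0 0 0 0 0;-105 0 0 0 0 0;-130 0 0 0 0 0;-130 0 0 0 0 0"
  grip: 60

```text
time_s: 73.8
tcp_pos: [0.5647, -0.3277, 0.2315]
eef_rot: [0.71, -0.002, -0.704, 0.001]
wrist_force: [0.4, 0.1, 0.0]
finger_gap: 0.704
```

```bash
python3 - <<'E'
from h import *
pr(); to([.75,.02,.22],-90)
E
```

```text
t 73.8 p [ 0.5647 -0.3277  0.2315] yaw -90.04 tilt 0.59 F [0.4 0.1 0. ] T [-0.04  0.   -0.01] gap 60.1 q [ 0.01  0.52  0.65  1.64 -0.35  1.09 -0.81]
shift [  11.6 -347.9 -184.9] rot [-0.04 -0.53 -0.26]
```

>>> step_arm:
  commands: "0 -15 -8 0 0 0;0 -42 -22 0 0 0;0 -75 -40 0 0 0;0 -109 -58 0 0 0;0 -143 -76 0 0 0;0 -177 -94 0 0 0;0 -211 -112 0 0 0;0 -245 -130 0 0 0;0 -279 -148 0 0 0;0 -310 -165 0 0 0;0 -334 -178 0 0 0;5 -346 -185 0 0 0"
  grip: 85

```text
time_s: 74.8
tcp_pos: [0.7492, 0.0262, 0.2202]
eef_rot: [0.708, 0.003, -0.706, 0.001]
wrist_force: [-0.2, 0.9, -0.1]
finger_gap: 0.996
```

>>> step_arm:
  commands: "0 0 0 0 0 0;0 0 0 0 0 0;0 0 0 0 0 0;0 0 0 0 0 0"

```text
time_s: 75.13
tcp_pos: [0.747, 0.0174, 0.22]
eef_rot: [0.707, -0.002, -0.707, -0.001]
wrist_force: [-0.4, 0.3, -0.1]
finger_gap: 0.991
```

```bash
python3 - <<'E'
from h import *
pr(); im,W=snap('wrist','q1')
u,v=proj(W,[.684,.115,.05]).astype(int); x0,y0=u-40,v-35; print(x0,y0)
cv2.imwrite('pics/q1z.png',cv2.resize(im[y0:y0+60,x0:x0+80],None,fx=10,fy=10,interpolation=cv2.INTER_CUBIC))
E
```

```text
t 75.13 p [0.747  0.0174 0.22  ] yaw -90.23 tilt 0.07 F [-0.4  0.3 -0.1] T [-0.04 -0.06  0.03] gap 84.7 q [-0.42  0.7   0.59  1.37 -0.39  1.19 -1.37]
136 209
```

```bash
python3 - <<'E'
from h import *
_,W=load('q1'); f=lambda u,v:(136+u/10,209+v/10)
for lab,u,v in (('idxL',378,350),('idxR',412,350),('idxfarL',370,262),('idxfarR',408,255),('pL',372,373),('pR',428,373)): print(lab,onz(W,*f(u,v),.05).round(4))
im=np.load('/tmp/q1.npy'); cv2.imwrite('pics/q1y.png',cv2.resize(im[230:254,164:188],None,fx=25,fy=25,interpolation=cv2.INTER_NEAREST))
a,_=snap('scene','q1s'); cv2.imwrite('pics/q1sz.png',cv2.resize(a[195:240,325:375],None,fx=14,fy=13,interpolation=cv2.INTER_CUBIC))
E
```

```text
idxL [0.6848 0.1174 0.05  ]
idxR [0.6848 0.1141 0.05  ]
idxfarL [0.6942 0.1173 0.05  ]
idxfarR [0.6949 0.1135 0.05  ]
pL [0.6823 0.1183 0.05  ]
pR [0.6823 0.1127 0.05  ]
```

```bash
cat h.py | head -60; python3 - <<'E'
from workcell import telemetry,cams,r
import cv2,numpy as np
s=telemetry.get_state();print(s['time_s'],s['tcp_pos'],s['wrist_force'],s['finger_gap'])
for n in ['wrist','scene','side']:
    im=cams.get_image(n);cv2.imwrite(f'pics/f_{n}.png',im[:,:,::-1])
    print(im.shape)
E
```

```text
import numpy as np, cv2
from scipy.spatial.transform import Rotation as Ro
from workcell import telemetry, cams, r
def st():
    s=telemetry.get_state(); return s
def cam(n,s=None):
    p=cams.camera_params(n); K=np.array([[p['fx'],0,p['cx']],[0,p['fy'],p['cy']],[0,0,1]])
    if n=='wrist':
        s=s or st(); T=np.eye(4); T[:3,:3]=Ro.from_quat(s['eef_rot']).as_matrix(); T[:3,3]=s['tcp_pos']
        W=np.linalg.inv(T@p['T_tool_cam']); return K,W[:3,:3],W[:3,3]
    return K,np.array(p['R']),np.array(p['t'])
def ray(c,u,v):
    K,R,t=c; d=R.T@np.linalg.inv(K)@np.array([u,v,1.]); return -R.T@t,d/np.linalg.norm(d)
def onz(c,u,v,z):
    o,d=ray(c,u,v); return o+d*(z-o[2])/d[2]
def proj(c,X):
    K,R,t=c; q=K@(R@np.array(X,float)+t); return q[:2]/q[2]
def tri(*cuv):
    A=np.zeros((3,3));b=np.zeros(3)
    for c,u,v in cuv:
        o,d=ray(c,u,v);P=np.eye(3)-np.outer(d,d);A+=P;b+=P@o
    X=np.linalg.solve(A,b); e=[np.linalg.norm((np.eye(3)-np.outer(d,d))@(X-o)) for o,d in (ray(c,u,v) for c,u,v in cuv)]
    return X,max(e)
def snap(n,fn,crop=None,k=1):
    s=st(); c=cam(n,s); im=cams.get_im
[... 767 characters left out ...]
ns(yaw)),np.sin(np.radians(yaw)),0]); x=np.array([0,0,-1.])
        Rt=np.c_[x,y,np.cross(x,y)]
        rv=Ro.from_matrix(R.T@Rt).as_rotvec(degrees=True)
    print('shift',d.round(1),'rot',rv.round(2)); return d,rv
def pr():
    s=st(); R=Ro.from_quat(s['eef_rot']).as_matrix()
    print('t',round(s['time_s'],2),'p',s['tcp_pos'].round(4),'yaw',round(np.degrees(np.arctan2(R[1,1],R[0,1])),2),'tilt',np.degrees(np.arccos(-R[2,0])).round(2),'F',s['wrist_force'].round(1),'T',s['torque'].round(2),'gap',round(s['finger_gap']*85.4,1),'q',s['joint_pos'].round(2))
75.2333 [0.74722233 0.01836402 0.22002517] [-0.02901956 -0.0660668  -0.15918537] 0.9953273597092405
(420, 560, 3)
(420, 560, 3)
(420, 560, 3)
```

View pics/f_scene.png

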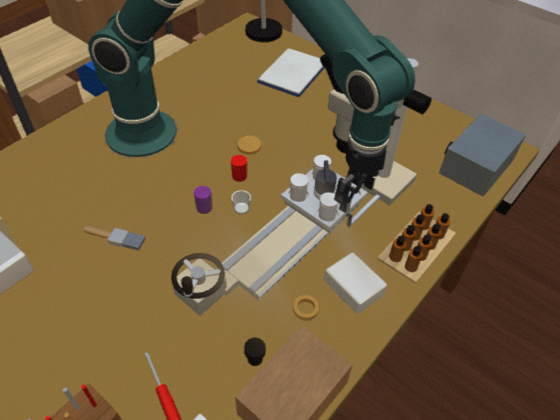

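View pics/f_wrist.png

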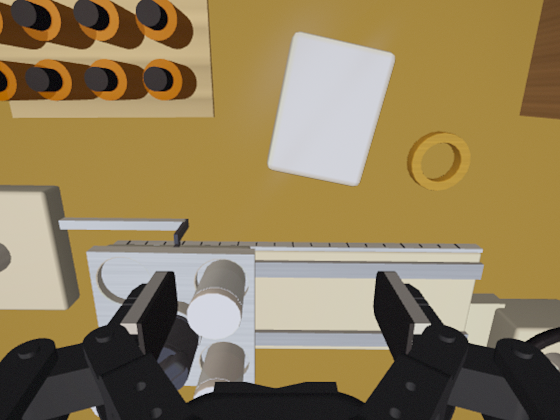

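View pics/f_side.png

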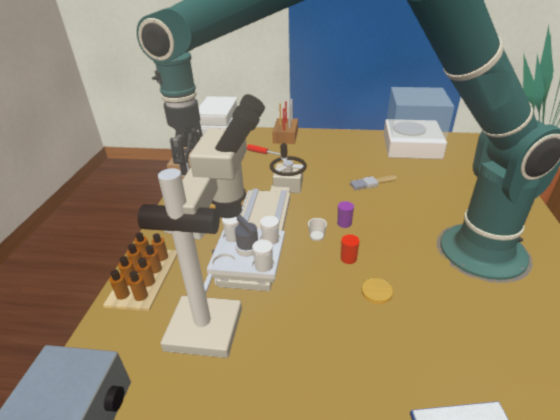

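```bash
python3 - <<'E'
import cv2
im=cv2.imread('pics/f_wrist.png')[205:265,140:220]
cv2.imwrite('pics/f_wz.png',cv2.resize(im,None,fx=9,fy=9,interpolation=cv2.INTER_CUBIC))
E
```

```text
(no output)
```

View pics/f_wz.png

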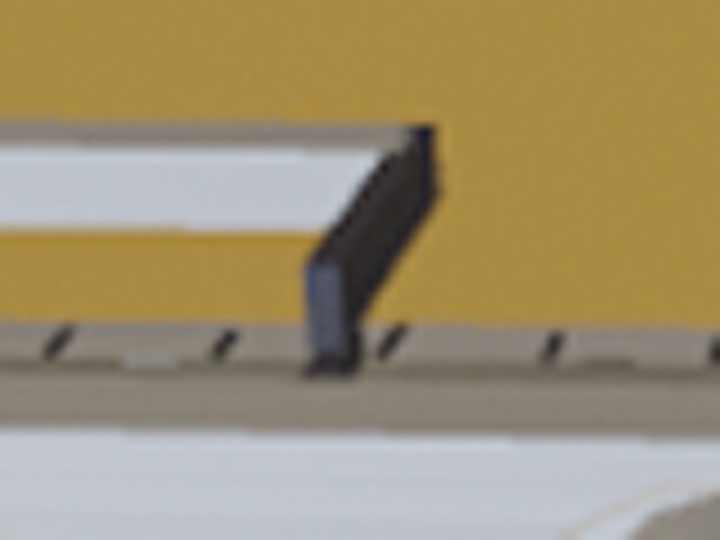

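The crop shows the pointer's dark end (columns 174–180) directly under the tip of the index blade (columns 174–179, rows 234–246). Their left edges coincide to within a pixel, so they are in line. The scene and side views show three lidded pots upright in separate wells, the nut on the hub, and the arm clear of everything.

```bash
python3 - <<'E'
from workcell import r
print(r.finish_job())
E
```

```text
the job is handed in; nothing more can be done
None
```

The job is handed in at about 75 s of the 210 s, with the gripper open and touching nothing.

**What I did:**
- I set the carrier flat over the stud and placed the nut on it.
- I turned the nut backward until it dropped about 8 mm onto the thread start, then forward onto the hub. The last turn was tightened to about 0.8 N m, below the 1.5 N m at which the stud slips.
- I stood all three lidded pots in wells of their own. One had been knocked aside during the run, so I found it again before picking it up.
- I cranked the handwheel about 20 rad clockwise.

**Last checks:**
- **Pots:** the pictures show all three upright in separate wells. The purple and red look-alikes and the open cup were not touched.
- **Pointer:** it lies under the index blade tip. My estimates put it within about 0.7 mm, from roughly level to slightly past.
- **Microscope:** I kept clear of it throughout and noticed no contact.

**Disagreements:**
- **Nut height:** one side-view reading put the nut about 2 mm high.
- **Nut turns:** it took about 190° of forward turning against the stated maximum of 172°. I attribute this to play in the loose grip, but did not confirm it.
- **Why I judged it home:** the firm stop under torque and the picture overlays both point to it being fully down.

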